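# Pack the sample tube in its carrying case and lock the case

### The arm

A 6-joint arm with a two-finger parallel gripper is mounted at the origin on a cart in front of the work surface, level with it; the furniture and walls round the work are solid. World frame = base frame: x ahead of the robot, y to its left, z up, the work surface at z = 0. Lengths are in m, angles in degrees, forces in N, time in s.
With the tool pointing down it reaches from about 0.4 to 0.825 m from the base axis. Payload 7 kg.
Tool frame: the origin (TCP) lies at the centre of the arm's flange, where the gripper is bolted on; the fingertips stand 178 mm ahead of it and the grasp point (between the pads) lies 159 mm ahead of it; x points along the fingers, y is the direction in which the jaws open and shut, and the axes are right-handed (so a half turn about x gives the same grasp; the last joint's range is limited). The gripper opens to 88 mm and grips with 3 to 60 N. Pads are 19 mm wide; open, the fingers measure 130 mm over their backs; the gripper's body (78 mm by 193 mm) begins 47 mm behind the grasp point.
Start: joints at [-51.217, 20.546, 0.682, 0, -70.136, -16.507], TCP at [0.256, -0.625, 0.405] pointing down, gripper open.
Joint ranges: [-176.03, 176.03], [-82.01, 121.73], [-58.28, 71.71], [-173.87, 95.51], [-174.79, -0.11], [-173.66, 173.66]. Speed limits (degrees/s): [136.94, 136.94, 172.46, 180, 180, 180].

### API

Orientations are given as [roll, pitch, yaw] about the fixed x, y, z axes, in that order (R = Rz(yaw) Ry(pitch) Rx(roll)).
In Python, from plant import ctrl gives the robot as it stands. The module is installed in compiled form; this text tells all that it offers.
- The arm moves only by the shell command python3 -m inch 'ROWS'. ROWS is JSON, one flat list of numbers, 7 for each row, row after row: the shift along the tool's x, y, z in m, then the turn, a rotation vector about the tool's x, y, z in degrees, then the finger opening in m, from 0 to 0.0876. In form: [dx, dy, dz, rx, ry, rz, hand, dx, dy, dz, rx, ry, rz, hand, ...]. A call has 1 to 20 rows; each row shifts and turns the pose as measured when the row begins, along the tool's axes as they then stand; what a row does not reach is not made up. A row lasts 1/8 s, in which the tool goes at most 62.5 mm and 10.7 degrees, less where a joint would pass 70% of its speed; a pose out of reach is approached as far as the arm can. A call with a gripper value outside its range is refused whole. The fingers move at their own pace and stop on an object; the grip force is fixed at half the most. Time passes only in rows, so rows that do not move let the fingers close. It gives the time, the measured TCP pose, the force and the opening at its end, in the units of the state.
- ctrl.get_obs(): the state, without advancing time (a new reading comes with each control period).
- ctrl.snapshot(name): name is "scene" or "top" or "wrist"; returns a dict with "color" (420x560x3 uint8, red, green, blue), "depth" (420x560 float32, m along the optical axis (not along the pixel's ray), 0 where there is no reading), "K" (3x3 intrinsics, pixels), "position" and "attitude" of the camera in the world; the wrist camera has in their place "hand_eye" (4x4, takes a point from camera to tool coordinates, whose origin is the TCP and whose axes are the tool frame's). Camera axes: x right, y up, looking along -z (the intrinsics and any distortion apply to the point x, -y, -z); pixel columns grow to the right and rows downward; lengths in m; the calibration is good to about 2 mm. A picture is of the moment at which its call begins: read the wrist's pose just before it.
- ctrl.close_job(): hands the job in, once; it reports no verdict.
The state is a dict: "clock": time; "joint_pos": joint angles; "qvel": joint speeds; "tau": joint torques, N m; "tool_pos": TCP position; "orientation": TCP orientation; "force": force on the tool from outside, world axes, zero at the start; "moment": the same for the moment, N m; "opening": finger opening in m.
Only numpy, scipy, OpenCV 4.12 (cv2) and the standard library are available. Lean on these libraries where they do the work, as an engineer would, in place of code of your own. Each camera call takes 0.05 s, during which the arm holds its last target.

### The job

Pack the amber sample tube for transport: lay it flat in the fitted foam cradle of the open carrying case, its cap in the wider end of the groove. Then swing the other half of the case over by its handle until the two rims meet all round, and only then slide the steel catch beside the handle fully home, towards the handle, so that its toe goes under the keeper. Leave the marker pen, dropper bottle and loupe on the bench where they are.

Things in the scene. Friction and masses are not known exactly. Their poses are not given: they have to be found in the camera images.
- case: lower half of a grey clamshell case, fixed, 160 mm long (x), 100 mm wide (y), rim (parting plane) 46 mm above the bench. Origin under its centre; x along it, y from the hinge (-y) to the front (+y), z up. Light grey foam to 1 mm below the rim, but for a groove along x at y = 0 and a finger gap across the case (92 mm in y, x = -19 to +19 mm), open down to 7 mm above the bench
- cradle (a point): point in the case where tube_grip lies when the tube is seated: over the middle of the finger gap, 40 mm above the bench; axes as case. The groove is 15 mm deep and runs from x = -41.5 to +57 mm: 21 mm wide for the tube's body, 26 mm wide for its cap from x = +33 mm on
- cradle_cap_end (a point): point on the groove's axis in its wider end, 45 mm along +x of the case from cradle, where tube_cap lies when the tube is seated
- sample_tube: loose capped tube of amber resin, lying on its side, 93 mm long along its y axis, 22 mm at the cap; the body is 17 mm wide across x and 20 mm high. Cap at the +y end. Origin on its underside, midway along. 35 g
- tube_grip (a point): point on the tube's axis, near its centre of mass, to be gripped across (8 mm from mid-length away from the cap, 10.5 mm above the underside); axes as sample_tube
- tube_cap (a point): centre of the tube's cap, 45 mm along +y of the tube from tube_grip
- case_lid (a joint): hinge angle of the case's upper half: 0 = shut, rims together; grows to its stop at 2.75 (lying back). The hinge is stiff, the half stays where it is left. The upper half is 30 mm deep, 100 mm wide from hinge to front edge
- case_hinge (a point): point on the hinge axis at mid-length of the case, 46 mm above the bench; its x axis is the hinge axis (positive turn opens)
- case_handle (a point): centre of the handle's grip on the upper half: a round black bar 13 mm thick, parallel to the hinge axis, 145 mm from it and 42 mm clear of the half's front edge; 52 mm of grip between two posts 70 mm apart. Shut, it lies 46 mm above the bench in front of the case. Axes turn with the half: y from the hinge to the handle
- case_catch (a joint): travel of the steel sliding catch on the upper half (m): 0 = open, 0.016 = fully home. It slides along -x of the case (towards the handle). Open, it passes beside the keeper on the lower half; home, its toe is under the keeper. Slid home before the case is shut, it keeps the case from shutting
- catch_thumb (a point): centre of the catch's black thumb piece, 10 mm along the sliding direction (x), 16 mm across (y), 20 mm high; with the case shut it stands upright on the top front edge of the upper half, its top 24 mm above the upper half's top face, which is then 76 mm above the bench. Axes as the upper half
- marker: bystander: marker pen lying on the bench, 136 mm long along y; origin on the underside at the middle
- dropper: bystander: upright dropper bottle with black rubber bulb, 33 mm across, 112 mm high; origin under its centre
- loupe: bystander: black eye loupe, 37 mm across, 18 mm high; origin under its centre
Mind the look-alikes: they are no part of the job. Several things look just like the sample_tube: the one meant starts nearest to the robot's base.

How it is judged (in metres and radians):
On the way, in this order (a step that is already met when the one before it is completed fails the run):
1. the tube lies in the cradle of the open case, cap in the wider end (horizontal distance between tube_grip and cradle below 0.005 m and z of tube_grip in the frame of cradle between -0.0035 and 0.0035 m and angle between the y axis of sample_tube and the x axis of case, either way round below 0.08 rad and horizontal distance between tube_cap and cradle_cap_end below 0.008 m and value of joint case_lid above 1 rad), for 0.2 s.
2. the case is shut on the tube, rims together, the catch not yet slid (horizontal distance between tube_grip and cradle below 0.005 m and z of tube_grip in the frame of cradle between -0.0035 and 0.0035 m and angle between the y axis of sample_tube and the x axis of case, either way round below 0.08 rad and horizontal distance between tube_cap and cradle_cap_end below 0.008 m and value of joint case_lid below 0.025 rad and value of joint case_catch below 0.006 m), for 0.2 s.
At the end, for the whole second after the job is handed in: The tube lies at rest in the cradle (within 5 mm along and across, 3.5 mm in height, 0.08 rad, cap end within 8 mm of the groove's wider end), the case is shut to within 0.025 rad (about 2.5 mm at the front edge) and the catch is slid at least 13.5 of its 16 mm (horizontal distance between tube_grip and cradle below 0.005 m and z of tube_grip in the frame of cradle between -0.0035 and 0.0035 m and angle between the y axis of sample_tube and the x axis of case, either way round below 0.08 rad and horizontal distance between tube_cap and cradle_cap_end below 0.008 m and value of joint case_lid below 0.025 rad and value of joint case_catch above 0.0135 m and linear speed of sample_tube below 0.02 m/s); the robot touches nothing.
It fails at once if the marker pen, dropper bottle or loupe is shifted more than 25 mm, or the dropper bottle is knocked over (distance of any of marker, dropper, loupe from where it was at the start of the episode above 0.025 m or angle between dropper's own z axis and vertical above 0.5 rad).
It also fails if it takes over 72 s, if anything falls off the work surface, if the arm or the gripper's body presses on something with over 40 N, if the wrist force passes 120 N, or if a joint passes its speed limit or range.

## Working session

There is one attempt and no reset: what is moved stays moved. The work goes in short steps, Python scripts to look and compute and a shell command to move; the robot and the scene stay as the last step left them, time stands still between calls to the robot, and variables do not carry over. Pictures are saved under pics/ and viewed, and the job is handed in when it is done.

```bash
mkdir -p pics; python3 - <<'E'
from plant import ctrl
import cv2,numpy as np
o=ctrl.get_obs();print(o)
for n in("scene","top","wrist"):
    s=ctrl.snapshot(n);cv2.imwrite(f"pics/{n}0.png",s["color"][:,:,::-1]);np.savez(f"pics/{n}0.npz",**s)
    print(n,s["K"].tolist(),s.get("position"),s.get("attitude"),s.get("hand_eye"))
E
```

```text
{'clock': 0.0, 'joint_pos': array([-5.12168695e+01,  2.05934148e+01,  6.35387330e-01, -2.16437844e-02,
       -7.01361582e+01, -1.65072050e+01]), 'qvel': array([ 0.1360752 ,  0.02767918,  0.08306521,  0.0511551 , -0.00151408,
       -0.06611405]), 'tau': array([ 8.17793098e-04, -5.82723856e+01,  2.93053257e+01,  6.99770093e+00,
        6.81267818e-03, -7.71120222e-05]), 'tool_pos': array([ 0.25581178, -0.62445083,  0.40370756]), 'orientation': array([ 94.31883584,  89.90364098, 116.58739037]), 'force': array([ 0.22365586,  0.97111423, -0.6018963 ]), 'moment': array([-0.00762445,  0.01064917, -0.00895025]), 'opening': 0.08734128707275206}
scene [[434.8941424248053, 0.0, 281.1108617136434], [0.0, 434.8941424248053, 208.40643493059127], [0.0, 0.0, 1.0]] [-0.18980499 -0.41781542  0.54235452] [ 61.42442348   0.11294661 -58.30786721] None
top [[393.3062687831865, 0.0, 281.4321908530936], [0.0, 393.3062687831865, 208.9357590004926], [0.0, 0.0, 1.0]] [ 0.30375269 -0.00940872  0.91747858] [ 13.16767665  -0.38425112 -83.47802515] None
wrist [[373.7549132906995, 0.0, 280.04693268619627], [0.0, 373.7549132906995, 201.8476304076551], [0.0, 0.0, 1.0]] None None [[ 9.98389700e-05  2.48724263e-01 -9.68574329e-01  2.09464427e-02]
 [ 9.99999489e-01  9.49746016e-04  3.46967483e-04  4.83304096e-04]
 [ 1.00619884e-03 -9.68573869e-01 -2.48724041e-01 -6.57121424e-02]
 [ 0.00000000e+00  0.00000000e+00  0.00000000e+00  1.00000000e+00]]
```

View pics/scene0.png

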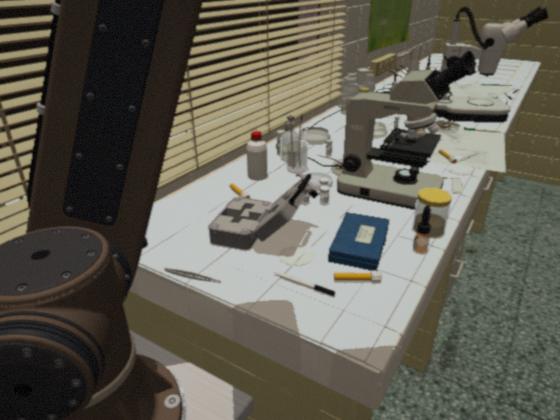

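View pics/top0.png

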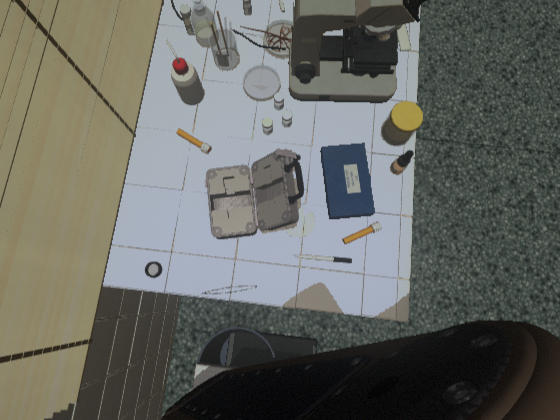

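View pics/wrist0.png

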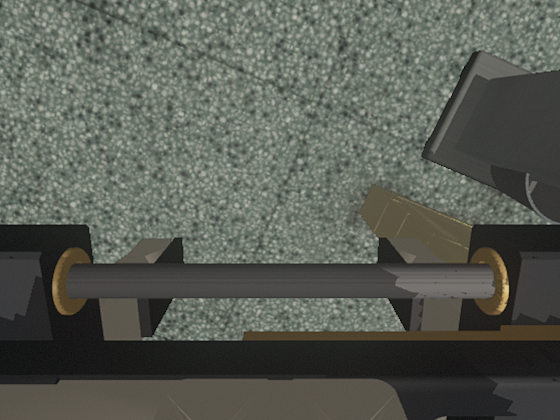

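The top view shows amber tubes at about (193,140) and (362,233), with the open case at (250,195). I'll enlarge it and check positions.

```bash
cat > h.py <<'E'
import numpy as np,cv2
from scipy.spatial.transform import Rotation as R
def load(f): return dict(np.load(f,allow_pickle=True))
def cam(s,obs=None):
    if s.get("hand_eye") is not None and "hand_eye" in s and s["hand_eye"].shape==(4,4):
        T=np.eye(4);T[:3,:3]=R.from_euler("xyz",obs["orientation"],degrees=True).as_matrix();T[:3,3]=obs["tool_pos"]
        return T@s["hand_eye"]
    T=np.eye(4);T[:3,:3]=R.from_euler("xyz",s["attitude"],degrees=True).as_matrix();T[:3,3]=s["position"];return T
def ray(s,T,u,v):
    K=s["K"];return np.array([(u-K[0,2])/K[0,0],-(v-K[1,2])/K[1,1],-1.])
def px(s,T,u,v,z=None):
    d=ray(s,T,u,v)
    if z is None:
        dep=s["depth"][int(round(v)),int(round(u))]; return T[:3,3]+T[:3,:3]@(d*dep)
    w=T[:3,:3]@d; return T[:3,3]+w*(z-T[2,3])/w[2]
def proj(s,T,p):
    c=T[:3,:3].T@(np.asarray(p)-T[:3,3]);K=s["K"];return [round(K[0,0]*c[0]/-c[2]+K[0,2],1),round(-K[1,1]*c[1]/-c[2]+K[1,2],1)]
def cloud(s,T):
    K=s["K"];h,w=s["depth"].shape;v,u=np.mgrid[:h,:w];d=s["depth"]
    c=np.stack([(u-K[0,2])/K[0,0]*d,-(v-K[1,2])/K[1,1]*d,-d],-1);return c@T[:3,:3].T+T[:3,3]
def crop(s,x0,y0,x1,y1,f,name):
    c=s["color"][y0:y1,x0:x1,::-1];c=cv2.resize(c,None,fx=f,fy=f,interpolation=cv2.INTER_CUBIC);cv2.imwrite(name,c)
E
python3 - <<'E'
from h import *
s=load("pics/top0.npz");T=cam(s)
crop(s,140,110,400,290,3,"pics/topc.png")
np.set_printoptions(precision=3,suppress=True)
for p in [(193,140),(178,131),(209,149),(362,233),(344,240),(381,226),(153,269),(325,259),(404,160),(247,5),(282,3),(230,200),(275,190),(300,177)]: print(p,px(s,T,*p),px(s,T,*p,z=0.01))
E
```

```text
(193, 140) [0.66  0.242 0.02 ] [0.664 0.245 0.01 ]
(178, 131) [0.679 0.283 0.019] [0.683 0.286 0.01 ]
(209, 149) [0.644 0.202 0.012] [0.645 0.202 0.01 ]
(362, 233) [ 0.479 -0.184  0.015] [ 0.48  -0.185  0.01 ]
(344, 240) [ 0.457 -0.143  0.019] [ 0.458 -0.145  0.01 ]
(381, 226) [ 0.503 -0.23   0.003] [ 0.501 -0.228  0.01 ]
(153, 269) [0.342 0.284 0.011] [0.342 0.284 0.01 ]
(325, 259) [ 0.409 -0.104  0.011] [ 0.409 -0.104  0.01 ]
(404, 160) [ 0.645 -0.256  0.077] [ 0.672 -0.275  0.01 ]
(247, 5) [1.041 0.159 0.039] [1.065 0.165 0.01 ]
(282, 3) [1.079 0.072 0.015] [1.083 0.072 0.01 ]
(230, 200) [0.523 0.133 0.008] [0.523 0.133 0.01 ]
(275, 190) [0.545 0.027 0.064] [0.56  0.029 0.01 ]
(300, 177) [ 0.551 -0.024  0.158] [ 0.599 -0.027  0.01 ]
```

View pics/topc.png

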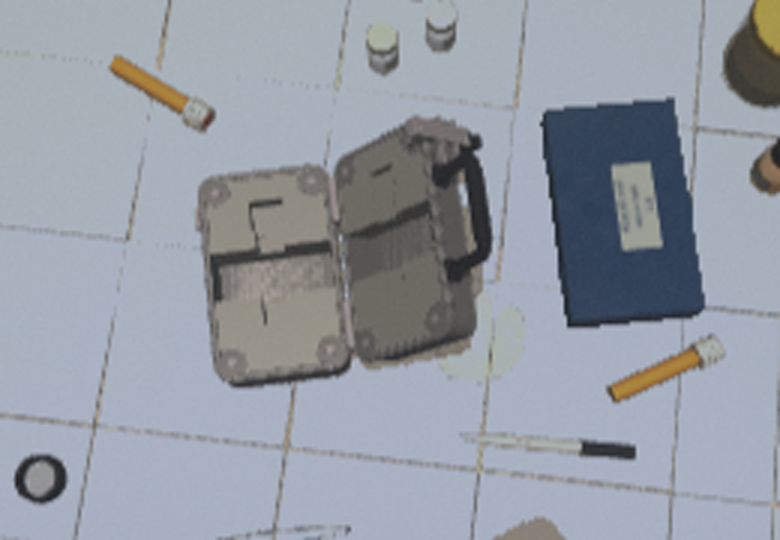

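```bash
cat >> h.py <<'E'
def Rt(o): return R.from_euler("xyz",o["orientation"],degrees=True)
def down(yaw): # tool x down, tool y (jaw) at world angle yaw deg
    a=np.radians(yaw);y=np.array([np.cos(a),np.sin(a),0]);x=np.array([0,0,-1.]);z=np.cross(x,y);return R.from_matrix(np.stack([x,y,z],1))
def rel(o,grasp=None,rot=None,tcp=None):
    r=Rt(o);rot=rot if rot is not None else r
    if tcp is None: tcp=np.asarray(grasp)-rot.as_matrix()[:,0]*0.159
    d=r.inv().apply(np.asarray(tcp)-o["tool_pos"]);w=(r.inv()*rot).as_rotvec(degrees=True)
    print("shift mm",np.round(d*1000,1),"turn",np.round(w,2));return d,w
def st(o):
    m=Rt(o).as_matrix();print("t",o["clock"],"grasp",np.round(o["tool_pos"]+m[:,0]*.159,4),"x",np.round(m[:,0],3),"y",np.round(m[:,1],3),"F",np.round(o["force"],1),"open",round(o["opening"],4),"j",np.round(o["joint_pos"],0))
E
python3 - <<'E'
from h import *
from plant import ctrl
np.set_printoptions(precision=4,suppress=True)
o=ctrl.get_obs();st(o);print(np.degrees(np.arctan2(*Rt(o).as_matrix()[1::-1,1])))
s=load("pics/top0.npz");T=cam(s);P=cloud(s,T)
# lower rim points
for p in [(208,180),(215,170),(247,166),(252,170),(258,228),(250,235),(218,238),(212,230),(290,150),(298,162),(300,190),(292,203),(297,165),(288,152),(285,150)]:
    print(p,px(s,T,*p))
# footprint z .04-.05
m=(P[...,2]>.040)&(P[...,2]<.052)&(P[...,0]>.4)&(P[...,0]<.66)&(P[...,1]>0.04)&(P[...,1]<.25)
q=P[m][:,:2].astype(np.float32);print(len(q),cv2.minAreaRect(q))
for m in [(P[...,2]>.0125)&(P[...,2]<.03)&(P[...,0]>.42)&(P[...,0]<.53)&(P[...,1]<-.12)&(P[...,1]>-.25)]:
    q=P[m][:,:2].astype(np.float32);print(len(q),cv2.minAreaRect(q))
print(P[240:255:3,150:160:3])
E
```

```text
t 0.15 grasp [ 0.2557 -0.6243  0.2449] x [-0.001  0.001 -1.   ] y [-0.379  0.925  0.001] F [-1.   0.3 -1.1] open 0.0879 j [-51.  21.   1.  -0. -70. -17.]
112.2704633639528
(208, 180) [0.5558 0.1845 0.0457]
(215, 170) [0.5812 0.1718 0.0472]
(247, 166) [0.5999 0.0994 0.0461]
(252, 170) [0.5906 0.0863 0.0489]
(258, 228) [0.4652 0.0587 0.0003]
(250, 235) [ 0.4466  0.0754 -0.0009]
(218, 238) [0.429  0.1469 0.0127]
(212, 230) [0.441  0.1575 0.0448]
(290, 150) [0.6256 0.0031 0.1102]
(298, 162) [ 0.5827 -0.0167  0.1575]
(300, 190) [ 0.5242 -0.0269  0.1571]
(292, 203) [ 0.5066 -0.0141  0.1135]
(297, 165) [ 0.5747 -0.0153  0.1611]
(288, 152) [0.6168 0.0067 0.1195]
(285, 150) [0.6176 0.0135 0.1272]
2483 ((0.520776093006134, 0.1082858219742775), (0.16408003866672516, 0.14612537622451782), 15.44717788696289)
322 ((0.5019783973693848, -0.17071855068206787), (0.06768001616001129, 0.09220553934574127), 28.156614303588867)
[[[ 0.4083  0.3081 -0.004 ]
  [ 0.4085  0.2994  0.0011]
  [ 0.4097  0.2938 -0.0029]
  [ 0.4102  0.2857  0.0004]]

 [[ 0.4011  0.3065 -0.003 ]
  [ 0.4019  0.2992 -0.0023]
  [ 0.4025  0.2918 -0.001 ]
  [ 0.4036  0.2856 -0.0033]]

 [[ 0.3941  0.3049 -0.0024]
  [ 0.3948  0.2975 -0.001 ]
  [ 0.3957  0.291  -0.0026]
  [ 0.3963  0.2832  0.    ]]

 [[ 0.3872  0.3038 -0.0031]
  [ 0.3878  0.2961 -0.0007]
  [ 0.3888  0.2898 -0.0027]
  [ 0.3897  0.283  -0.0034]]

 [[ 0.3798  0.3006  0.0026]
  [ 0.381   0.2952 -0.002 ]
  [ 0.3818  0.2881 -0.0017]
  [ 0.3825  0.281  -0.0012]]]
```

```bash
python3 -m inch '[-0.005,0.04,0.0433,0,0,0,0.0876,-0.005,0.04,0.0433,0,0,0,0.0876,-0.005,0.04,0.0433,0,0,0,0.0876,-0.005,0.04,0.0433,0,0,0,0.0876,-0.005,0.04,0.0433,0,0,0,0.0876,-0.005,0.04,0.0433,0,0,0,0.0876,-0.005,0.04,0.0433,0,0,0,0.0876,-0.005,0.04,0.0433,0,0,0,0.0876,-0.005,0.04,0.0433,0,0,0,0.0876,-0.005,0.04,0.0433,0,0,0,0.0876,-0.005,0.04,0.0433,0,0,0,0.0876,-0.005,0.04,0.0433,0,0,0,0.0876,-0.005,0.04,0.0433,0,0,0,0.0876]'; python3 - <<'E'
from h import *
from plant import ctrl
o=ctrl.get_obs();st(o)
rel(o,tcp=[.58,.07,.46],rot=down(103))
E
```

```text
clock: 1.78
tool_pos: [0.587, 0.0881, 0.4698]
orientation: [89.1, 89.7, 111.0]
force: [-0.1, 0.0, 0.5]
opening: 0.0871
t 1.775 grasp [0.5867 0.089  0.3108] x [-0.002  0.005 -1.   ] y [-0.374  0.927  0.006] F [-0.1  0.   0.5] open 0.0871 j [ 27.  11.  -4.  -0. -75. -95.]
shift mm [  9.7 -14.2 -13.3] turn [ 8.95 -0.02 -0.32]
```

```bash
python3 -m inch '[0,0,0,9,0,0,0.0876,0,0,0,0,0,0,0.0876]'; cat > snap.py <<'E'
import sys,pickle
from h import *
from plant import ctrl
def snap(name,n="wrist"):
    o=ctrl.get_obs();s=ctrl.snapshot(n);pickle.dump((o,s),open(f"pics/{name}.pkl","wb"));cv2.imwrite(f"pics/{name}.png",s["color"][:,:,::-1]);st(o);return o,s,cam(s,o)
def get(name):
    o,s=pickle.load(open(f"pics/{name}.pkl","rb"));return o,s,cam(s,o)
if __name__=="__main__": snap(*sys.argv[1:])
E
python3 snap.py w1
```

```text
clock: 2.02
tool_pos: [0.5884, 0.0925, 0.4682]
orientation: [118.1, 89.6, 131.2]
force: [-0.1, -0.8, 0.1]
opening: 0.0877
t 2.025 grasp [0.5878 0.0932 0.3092] x [-0.004  0.005 -1.   ] y [-0.226  0.974  0.005] F [-0.1 -0.8  0.1] open 0.0877 j [  28.   11.   -4.   -0.  -75. -104.]
```

View pics/w1.png

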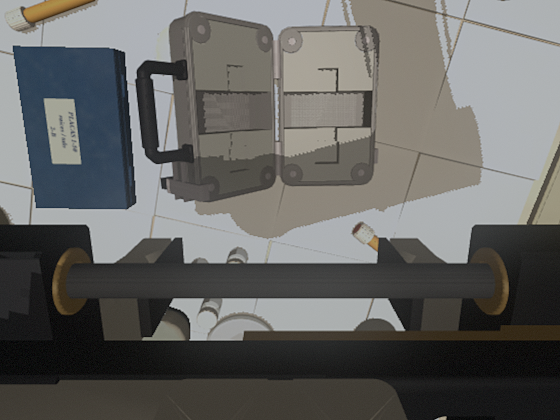

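```bash
python3 - <<'E'
from snap import *
o,s,T=get("w1");np.set_printoptions(precision=4,suppress=True)
crop(s,130,10,390,210,3,"pics/w1c.png")
for p in [(281,60),(281,150),(377,60),(376,150),(300,28),(360,28),(300,185),(360,184)]: print(p,px(s,T,*p),px(s,T,*p,z=.046))
E
```

```text
(281, 60) [0.4785 0.0709 0.0457] [0.4785 0.0709 0.046 ]
(281, 150) [0.5666 0.0913 0.0486] [0.5668 0.0914 0.046 ]
(377, 60) [0.4566 0.1655 0.0464] [0.4566 0.1656 0.046 ]
(376, 150) [0.5442 0.1917 0.042 ] [0.544  0.1906 0.046 ]
(300, 28) [0.4452 0.0825 0.0459] [0.4452 0.0825 0.046 ]
(360, 28) [0.4313 0.1408 0.0445] [0.4317 0.1405 0.046 ]
(300, 185) [0.5998 0.1205 0.0438] [0.5994 0.1203 0.046 ]
(360, 184) [0.5839 0.1848 0.0434] [0.5836 0.1842 0.046 ]
```

View pics/w1c.png

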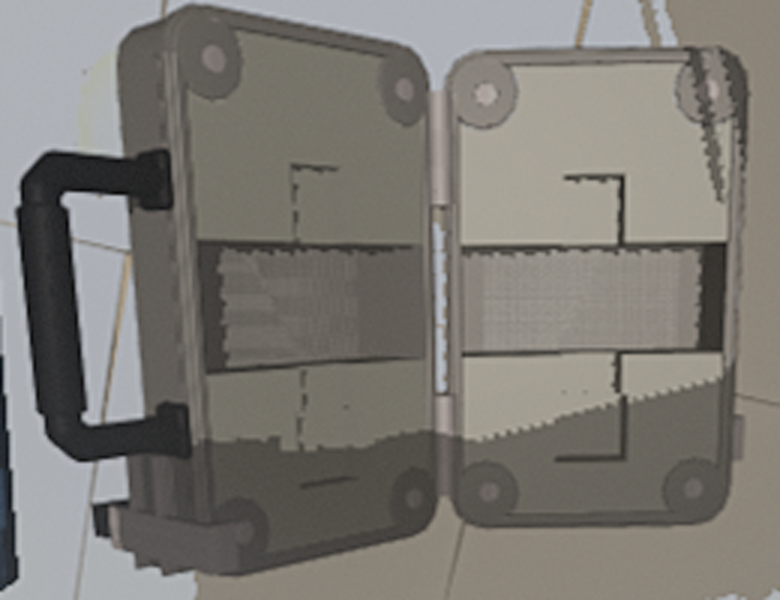

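```bash
python3 - <<'E'
from snap import *
o,s,T=get("w1");np.set_printoptions(precision=4,suppress=True)
P=cloud(s,T);mk=np.zeros(P.shape[:2],bool);mk[20:200,283:390]=1
m=mk&(P[...,2]>.040)&(P[...,2]<.050);q=P[m][:,:2].astype(np.float32);print(len(q),cv2.minAreaRect(q))
a=np.radians(13.5)
for ad in (12,13,13.5,14,14.5,15):
    a=np.radians(ad);ex=np.array([np.cos(a),np.sin(a)]);ey=np.array([-ex[1],ex[0]])
    X=q@ex;Y=q@ey;print(ad,[np.round(np.percentile(v,[0.2,1,99,99.8]),4) for v in(X,Y)])
print(T[:3,3])
# edge profile checks: per-row left/right rim edges by depth
for v in range(40,180,14):
    r=np.where(m[v])[0]
    if len(r): print(v,r.min(),r.max(),P[v,r.min()],P[v,r.max()])
for p in [(340,91),(290,91),(340,127.3),(290,127.3)]: print(p,px(s,T,*p,z=.045))
for p in [(338,75),(338,138),(338,158)]: print("groove +y edge",px(s,T,*p,z=.045))
for p in [(318,69.3),(338,69.5),(320,163),(337,163)]: print("groove ends",px(s,T,*p,z=.045))
E
```

```text
10508 ((0.5133126378059387, 0.13417145609855652), (0.16328004002571106, 0.10338609665632248), 13.13447093963623)
12 [array([0.4485, 0.4501, 0.6098, 0.6117]), array([-0.0283, -0.0272,  0.071 ,  0.0751])]
13 [array([0.4491, 0.4502, 0.6103, 0.6116]), array([-0.0365, -0.0363,  0.0612,  0.0651])]
13.5 [array([0.4493, 0.4503, 0.6102, 0.6116]), array([-0.0414, -0.0408,  0.0566,  0.06  ])]
14 [array([0.4494, 0.4504, 0.61  , 0.6114]), array([-0.0465, -0.0454,  0.0519,  0.0549])]
14.5 [array([0.4494, 0.4504, 0.61  , 0.6115]), array([-0.0515, -0.0502,  0.0474,  0.0498])]
15 [array([0.4492, 0.4503, 0.61  , 0.6114]), array([-0.0566, -0.0551,  0.0429,  0.0447])]
[0.5241 0.0783 0.4475]
40 283 379 [0.4596 0.0686 0.0448] [0.4377 0.1624 0.0445]
54 283 379 [0.4725 0.0716 0.0455] [0.4501 0.1666 0.0427]
68 283 378 [0.4852 0.0746 0.0431] [0.4633 0.1694 0.0431]
82 283 377 [0.4987 0.0777 0.0457] [0.4766 0.1723 0.0431]
96 283 377 [0.5121 0.0808 0.0442] [0.4899 0.1765 0.0426]
110 283 376 [0.5259 0.084  0.0445] [0.5038 0.1794 0.043 ]
124 283 375 [0.5399 0.0873 0.0441] [0.5179 0.1824 0.0436]
138 283 375 [0.5541 0.0906 0.0448] [0.532  0.1865 0.0439]
152 283 378 [0.5686 0.094  0.0446] [0.5458 0.1948 0.0409]
166 283 373 [0.5834 0.0975 0.0446] [0.5614 0.1927 0.0449]
(340, 91) [0.494  0.1371 0.045 ]
(290, 91) [0.5057 0.0868 0.045 ]
(340, 127.3) [0.5296 0.1469 0.045 ]
(290, 127.3) [0.5415 0.0953 0.045 ]
groove +y edge [0.4793 0.131  0.045 ]
groove +y edge [0.5409 0.1477 0.045 ]
groove +y edge [0.5615 0.1533 0.045 ]
groove ends [0.4786 0.1097 0.045 ]
groove ends [0.4742 0.1296 0.045 ]
groove ends [0.5711 0.1357 0.045 ]
groove ends [0.567  0.1537 0.045 ]
```

```bash
python3 - <<'E'
from snap import *
o,s,T=get("w1");np.set_printoptions(precision=4,suppress=True)
P=cloud(s,T);a=np.radians(14);ex=np.array([np.cos(a),np.sin(a),0]);ey=np.array([-ex[1],ex[0],0]);c=np.array([.5139,.1303,0])
M=np.stack([ex,ey,[0,0,1]])
for v in (80,95,110,125,140):
    for u in range(136,162,2):
        p=M@(P[v,u]-c)
        if p[2]>.1: print(v,u,p, np.degrees(np.arctan2(p[2]-.046,p[1]+.05)),np.hypot(p[2]-.046,p[1]+.05))
for u,v in [(175,190),(168,186),(180,185),(195,192),(165,183)]:
    print("catch",u,v,M@(P[v,u]-c))
b=P[30:205,16:40];print("book z",np.median(P[150:200,60:100,2]),"book right edge",P[150,130])
E
```

```text
80 136 [-0.024  -0.1582  0.1551] 134.75358311208896 0.1536848542806694
80 138 [-0.0238 -0.1559  0.1574] 133.56884599036576 0.1536942758278302
80 140 [-0.0238 -0.1546  0.1571] 133.26752747255495 0.15254471343427325
80 142 [-0.0239 -0.1536  0.1556] 133.37770353241558 0.15081770579723755
80 144 [-0.0239 -0.1523  0.1549] 133.22363856765782 0.14944295779174388
80 146 [-0.0238 -0.1506  0.1556] 132.56110609260244 0.14877774974131885
80 148 [-0.0239 -0.1495  0.1546] 132.48072273268397 0.14728008914082014
80 150 [-0.0239 -0.1484  0.1533] 132.51168834968306 0.14560894086128626
80 152 [-0.0241 -0.1476  0.1512] 132.84052804442828 0.14350017220295636
95 138 [-0.0132 -0.158   0.1549] 134.7570602648756 0.1533676884693162
95 140 [-0.0132 -0.1559  0.1565] 133.79567601209487 0.1530579875982235
95 142 [-0.0132 -0.1546  0.156 ] 133.55727021817074 0.15180000419646447
95 144 [-0.0131 -0.1526  0.1574] 132.65339987513147 0.1514682549493798
95 146 [-0.0131 -0.1514  0.1565] 132.53857452716014 0.15002739941192517
95 148 [-0.0131 -0.1501  0.1561] 132.2828967352264 0.14877863009531764
95 150 [-0.0131 -0.1487  0.
[... 1643 characters left out ...]
 148 [ 0.0202 -0.1536  0.1559] 133.32530555658707 0.15103222369034014
140 150 [ 0.0203 -0.1523  0.1553] 133.0855513058042 0.14971637809129493
140 152 [ 0.0204 -0.151   0.1546] 132.91697036032474 0.1482905674182681
140 154 [ 0.0204 -0.1493  0.1551] 132.3075257491812 0.14748657485636857
140 156 [ 0.0207 -0.1488  0.1518] 133.0238307564727 0.14477340851162848
140 158 [ 0.021  -0.1483  0.1485] 133.78357048535537 0.14202478497444904
catch 175 190 [ 0.0692 -0.1485  0.113 ]
catch 168 186 [ 0.0671 -0.1571  0.1045]
catch 180 185 [ 0.0637 -0.1422  0.1178]
catch 195 192 [ 0.0668 -0.1256  0.1338]
catch 165 183 [ 0.066  -0.1625  0.0953]
book z 0.031066064462592774 book right edge [ 0.6103 -0.0789  0.0094]
```

```bash
python3 - <<'E'
from snap import *
o=ctrl.get_obs();st(o)
rel(o,grasp=[.551,-.0186,.24],rot=down(104))
rel(o,grasp=[.551,-.0186,.153],rot=down(104))
E
```

```text
t 2.075 grasp [0.5877 0.093  0.3092] x [-0.004  0.005 -1.   ] y [-0.228  0.974  0.005] F [ 0.3  1.1 -0. ] open 0.0876 j [  28.   11.   -4.   -0.  -75. -104.]
shift mm [ 68.8 -99.8 -61.5] turn [-0.82 -0.16 -0.32]
shift mm [ 155.8 -100.2  -61.2] turn [-0.82 -0.16 -0.32]
```

```bash
python3 -m inch '[0.023,-0.033,-0.021,-0.3,0,-0.1,0.07,0.023,-0.033,-0.021,-0.3,0,-0.1,0.07,0.023,-0.034,-0.02,-0.3,-0.1,-0.1,0.07,0,0,0,0,0,0,0.07]'; python3 snap.py w2; python3 - <<'E'
from snap import *
o,s,T=get("w2")
rel(o,grasp=[.551,-.0186,.153],rot=down(104))
print(proj(s,T,[.551,-.0186,.15]))
E
```

```text
clock: 2.58
tool_pos: [0.5489, -0.0247, 0.3972]
orientation: [96.5, 90.0, 111.3]
force: [0.5, 1.8, -0.5]
opening: 0.0699
t 2.575 grasp [ 0.5488 -0.0246  0.2382] x [-0.  0. -1.] y [-0.256  0.967  0.001] F [ 0.5  1.8 -0.5] open 0.0699 j [ 18.   9. -16.  -0. -65. -93.]
shift mm [85.2  5.3  3.6] turn [ 0.81 -0.   -0.03]
[np.float64(287.5), np.float64(219.2)]
```

View pics/w2.png

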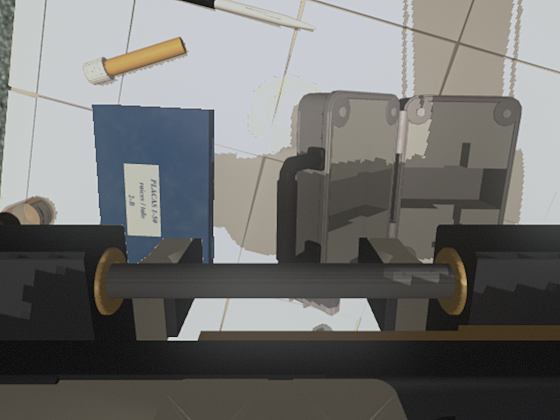

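The handle bar appears at (288,215), which matches my projection. The target amber tube is visible at (135,60), with its cap at (95,70). I'm descending onto the bar.

```bash
python3 -m inch '[0.028,0.003,0.002,0.5,0,0,0.07,0.028,0.003,0.002,0.3,0,0,0.07,0.028,0,0,0,0,0,0.07,0,0,0,0,0,0,0.05,0,0,0,0,0,0,0,0,0,0,0,0,0,0,0,0,0,0,0,0,0]';python3 - <<'E'
from snap import *
o,s,T=get("w2")
for p in [(186,44),(90,72),(135,60),(130,107),(213,112),(213,262)]: print(p,px(s,T,*p),px(s,T,*p,z=.01))
st(ctrl.get_obs())
E
```

```text
clock: 3.5
tool_pos: [0.5556, -0.0159, 0.3204]
orientation: [-3.2, 89.1, 11.3]
force: [-0.4, 0.3, -0.0]
opening: 0.0354
(186, 44) [ 0.45301668 -0.14085891 -0.00184434] [ 0.45402202 -0.13772834  0.01      ]
(90, 72) [ 0.50008902 -0.21417396  0.02038157] [ 0.50052615 -0.21922828  0.01      ]
(135, 60) [ 0.47961966 -0.1773443   0.01831724] [ 0.47949216 -0.18051435  0.01      ]
(130, 107) [ 0.52015187 -0.17027154  0.03148889] [ 0.52233647 -0.17833392  0.01      ]
(213, 112) [ 0.50691902 -0.1015012   0.00781978] [ 0.50678993 -0.10114275  0.01      ]
(213, 262) [ 0.65918438 -0.06889095  0.00614663] [ 0.65737179 -0.06859985  0.01      ]
t 3.5 grasp [ 0.5581 -0.0154  0.1614] x [ 0.015  0.003 -1.   ] y [-0.251  0.968 -0.001] F [-0.4  0.3 -0. ] open 0.0354 j [ 19.  13. -22.   0. -54. -94.]
```

```bash
python3 -m inch '[0.01,0,-0.004,0,0.6,0,0.03,0,0,0,0,0,0,0.0,0,0,0,0,0,0,0.0,0,0,0,0,0,0,0]';python3 - <<'E'
from snap import *
st(ctrl.get_obs())
E
```

```text
clock: 4.0
tool_pos: [0.5522, -0.0182, 0.3114]
orientation: [-32.8, 89.6, -18.3]
force: [-0.7, -2.6, 2.3]
opening: 0.0119
t 4.0 grasp [ 0.5533 -0.0186  0.1524] x [ 0.007 -0.002 -1.   ] y [-0.252  0.968 -0.004] F [-0.7 -2.6  2.3] open 0.0119 j [ 19.  14. -22.   0. -54. -94.]
```

```bash
python3 -m inch '[0.008,-0.0075,0,0,0,0,0,0.009,-0.0070,0,0,0,0,0,0.0095,-0.0065,0,0,0,0,0,0.01,-0.006,0,0,0,0,0,0,0,0,0,0,0,0]';python3 - <<'E'
from snap import *
st(ctrl.get_obs())
E
```

```text
clock: 4.62
tool_pos: [0.5593, -0.0466, 0.2718]
orientation: [-32.6, 89.7, -18.0]
force: [1.0, -2.6, -1.7]
opening: 0.0121
t 4.625 grasp [ 0.5602 -0.0469  0.1128] x [ 0.005 -0.002 -1.   ] y [-0.251  0.968 -0.003] F [ 1.  -2.6 -1.7] open 0.0121 j [ 15.  17. -24.   0. -49. -91.]
```

```bash
python3 -m inch '[0,0,0,0,0,0,0.06,0,0,0,0,0,0,0.06,0,0,0,0,0,0,0.06,-0.04,0,0,0,0,0,0.06,-0.05,0,0,0,0,0,0.034,-0.05,0,0,0,0,0,0.034,-0.02,0,0,0,0,0,0.034]'; cat > plan.py <<'E'
from snap import *
def plan(grasp,rot,n):
    o=ctrl.get_obs();st(o);r=Rt(o);p=o["tool_pos"].copy();tcp=np.asarray(grasp)-rot.as_matrix()[:,0]*.159
    D=(tcp-p)/n;w=(r.inv()*rot).as_rotvec()/n
    for i in range(n):
        print(np.round(r.inv().apply(D),4),np.round(np.degrees(w),2));r=r*R.from_rotvec(w)
E
python3 - <<'E'
from plan import *
plan([.4733,-.1716,.17],down(29.8),8)
E
```

```text
clock: 5.5
tool_pos: [0.5582, -0.0453, 0.4353]
orientation: [-55.7, 89.8, -41.0]
force: [0.7, -0.1, -1.2]
opening: 0.0351
t 5.5 grasp [ 0.5586 -0.0457  0.2763] x [ 0.003 -0.002 -1.   ] y [-0.252  0.968 -0.003] F [ 0.7 -0.1 -1.2] open 0.0351 j [ 15.   9. -11.   0. -70. -91.]
[ 0.0133 -0.0126 -0.0143] [9.35 0.03 0.01]
[ 0.0133 -0.0147 -0.012 ] [9.35 0.03 0.01]
[ 0.0133 -0.0165 -0.0095] [9.35 0.03 0.01]
[ 0.0133 -0.0178 -0.0067] [9.35 0.03 0.01]
[ 0.0133 -0.0187 -0.0037] [9.35 0.03 0.01]
[ 0.0133 -0.019  -0.0006] [9.35 0.03 0.01]
[ 0.0133 -0.0189  0.0025] [9.35 0.03 0.01]
[ 0.0133 -0.0182  0.0055] [9.35 0.03 0.01]
```

```bash
python3 -m inch '[0.013,-0.0126,-0.0143,9.5,0,0,0.034,0.013,-0.0147,-0.012,9.5,0,0,0.034,0.013,-0.0165,-0.0095,9.5,0,0,0.034,0.013,-0.0178,-0.0067,9.5,0,0,0.034,0.013,-0.0187,-0.0037,9.5,0,0,0.034,0.013,-0.019,0,9.5,0,0,0.034,0.013,-0.019,0.0025,9.5,0,0,0.034,0.013,-0.018,0.0055,9.5,0,0,0.034,0,0,0,0,0,0,0.034]'; python3 snap.py w3; python3 - <<'E'
from plan import *
o,s,T=get("w3")
rel(o,grasp=[.4733,-.1716,.011],rot=down(29.8))
print(proj(s,T,[.4733,-.1716,.01]),proj(s,T,[.454,-.138,.01]),proj(s,T,[.5005,-.2192,.01]))
E
```

```text
clock: 6.62
tool_pos: [0.4687, -0.1715, 0.3334]
orientation: [64.3, 89.2, 0.7]
force: [0.2, -0.5, 0.0]
opening: 0.0339
t 6.625 grasp [ 0.4711 -0.1714  0.1744] x [ 0.015  0.    -1.   ] y [0.896 0.445 0.013] F [ 0.2 -0.5  0. ] open 0.0339 j [   3.    7.  -27.    0.  -55. -156.]
shift mm [163.4   1.8   1.1] turn [-3.4   0.39 -0.75]
[np.float64(278.7), np.float64(189.4)] [np.float64(275.7), np.float64(142.4)] [np.float64(282.5), np.float64(251.0)]
```

View pics/w3.png

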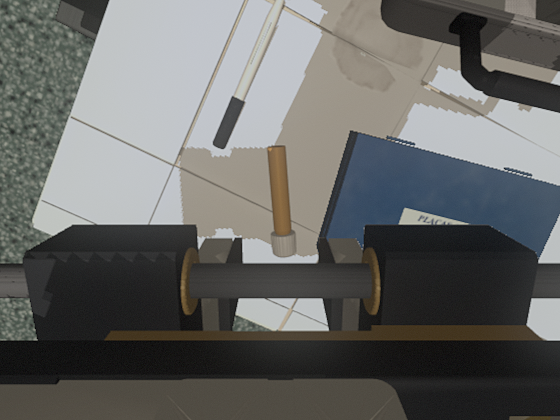

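The target tube lies between the fingers, with its tail at (276,147) and cap at (284,245). The book edge at (330,200) is clear of it.

```bash
python3 - <<'E'
from plan import *
o,s,T=get("w3");np.set_printoptions(precision=4,suppress=True)
crop(s,200,120,380,270,4,"pics/w3c.png")
for p in [(276,147.5),(277,160),(281.5,225),(284,256)]: print(p,px(s,T,*p),px(s,T,*p,z=.02))
P=cloud(s,T);m=np.zeros(P.shape[:2],bool);m[135:262,262:302]=1;m&=P[...,2]>.008
q=P[m];print(cv2.minAreaRect(q[:,:2].astype(np.float32)),np.percentile(q[:,2],[50,95]))
E
```

```text
(276, 147.5) [ 0.4557 -0.141   0.0157] [ 0.4555 -0.1405  0.02  ]
(277, 160) [ 0.4608 -0.1494  0.0166] [ 0.4605 -0.149   0.02  ]
(281.5, 225) [ 0.488  -0.1963  0.0172] [ 0.4875 -0.1955  0.02  ]
(284, 256) [ 0.5021 -0.2199  0.0177] [ 0.5016 -0.2191  0.02  ]
((0.47090160846710205, -0.16585193574428558), (0.021006304770708084, 0.1260118931531906), 30.284000396728516) [0.0164 0.02  ]
```

View pics/w3c.png

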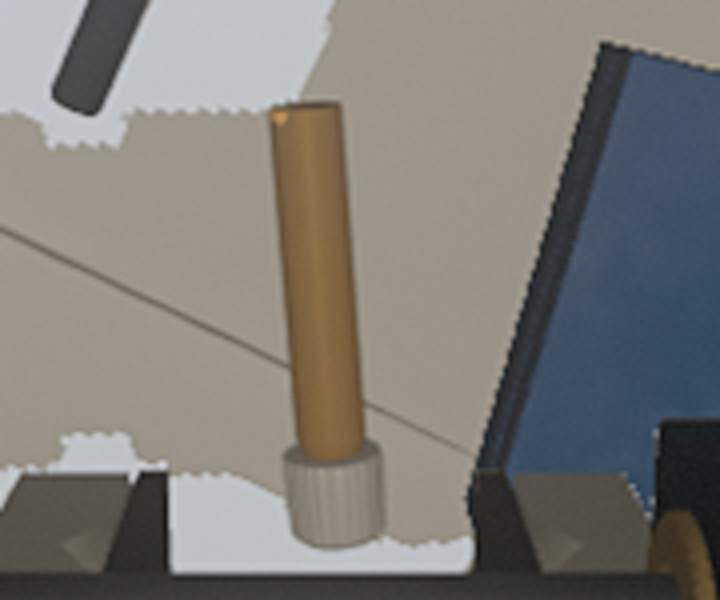

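```bash
python3 -m inch '[0.035,0.001,0.001,-2,0.3,-0.4,0.034,0.035,0.001,0.001,-2,0.3,-0.4,0.034,0.035,0.001,0,0,0,0,0.034,0.015,0,0,0,0,0,0.034,0,0,0,0,0,0,0.034]'; python3 - <<'E'
from plan import *
o=ctrl.get_obs();st(o)
rel(o,grasp=[.4745,-.173,.022],rot=down(30.4))
E
```

```text
clock: 7.3
tool_pos: [0.4797, -0.1688, 0.2157]
orientation: [67.7, 89.5, 9.5]
force: [1.2, 0.1, 0.2]
opening: 0.0339
t 7.3 grasp [ 0.4812 -0.1685  0.0567] x [ 0.009  0.002 -1.   ] y [0.849 0.528 0.009] F [1.2 0.1 0.2] open 0.0339 j [   3.   17.  -34.   -0.  -39. -151.]
shift mm [34.7 -7.   0.7] turn [ 1.45  0.19 -0.49]
```

```bash
python3 -m inch '[0.01,-0.006,0.001,1.4,0,-0.5,0.034,0.015,-0.002,0,0,0,0,0.034,0.005,0,0,0,0,0,0.034,0,0,0,0,0,0,0.034]'; python3 - <<'E'
from plan import *
o=ctrl.get_obs();st(o)
rel(o,grasp=[.4745,-.173,.022],rot=down(30.4))
E
```

```text
clock: 7.8
tool_pos: [0.4751, -0.1737, 0.1874]
orientation: [28.6, 89.6, -30.9]
force: [0.5, 0.2, 0.5]
opening: 0.034
t 7.8 grasp [ 0.4761 -0.1743  0.0285] x [ 0.006 -0.004 -1.   ] y [0.861 0.508 0.004] F [0.5 0.2 0.5] open 0.034 j [   2.   19.  -36.    0.  -35. -152.]
shift mm [ 6.4 -0.2 -1. ] turn [ 0.13  0.38 -0.21]
```

```bash
python3 -m inch '[0.0065,0,-0.001,0,0.3,-0.2,0.034,0,0,0,0,0,0,0.034,0,0,0,0,0,0,0,0,0,0,0,0,0,0,0,0,0,0,0,0,0,0,0,0,0,0,0,0]'; python3 - <<'E'
from plan import *
o=ctrl.get_obs();st(o)
E
```

```text
clock: 8.55
tool_pos: [0.4752, -0.1728, 0.1819]
orientation: [39.5, 89.8, -19.9]
force: [1.0, 0.1, -1.3]
opening: 0.0168
t 8.55 grasp [ 0.4756 -0.173   0.0229] x [ 0.003 -0.001 -1.   ] y [0.861 0.508 0.002] F [ 1.   0.1 -1.3] open 0.0168 j [   2.   20.  -36.    0.  -34. -152.]
```

```bash
python3 -m inch '[-0.03,0,0,0,0,0,0,-0.05,0,0,0,0,0,0,-0.06,0,0,0,0,0,0,-0.055,0,0,0,0,0,0,-0.0,0,0,0,0,0,0]'; python3 snap.py w4; python3 - <<'E'
from plan import *
plan([.514,.130,.215],down(104),8)
E
```

```text
clock: 9.18
tool_pos: [0.4744, -0.1727, 0.3826]
orientation: [-22.9, 89.9, -82.4]
force: [0.0, 1.0, -2.3]
opening: 0.0168
t 9.175 grasp [ 0.4745 -0.173   0.2236] x [ 0.    -0.001 -1.   ] y [ 0.861  0.508 -0.001] F [ 0.   1.  -2.3] open 0.0168 j [   2.    5.  -22.    0.  -62. -152.]
t 9.225 grasp [ 0.4731 -0.1727  0.2212] x [-0.004 -0.001 -1.   ] y [ 0.862  0.508 -0.003] F [ 0.4 -0.1 -1.2] open 0.0171 j [   2.    5.  -23.    0.  -62. -152.]
[ 0.0007  0.0235 -0.03  ] [-9.19 -0.02  0.01]
[ 0.0007  0.028  -0.0259] [-9.19 -0.02  0.01]
[ 0.0007  0.0318 -0.0211] [-9.19 -0.02  0.01]
[ 0.0007  0.0348 -0.0157] [-9.19 -0.02  0.01]
[ 0.0007  0.0368 -0.01  ] [-9.19 -0.02  0.01]
[ 0.0007  0.0379 -0.004 ] [-9.19 -0.02  0.01]
[0.0007 0.0381 0.0021] [-9.19 -0.02  0.01]
[0.0008 0.0373 0.0082] [-9.19 -0.02  0.01]
```

View pics/w4.png

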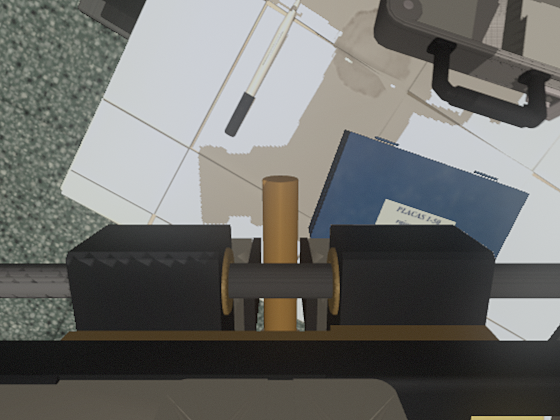

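```bash
python3 - <<'E'
from plan import *
o,s,T=get("w4")
H=s["hand_eye"];
for v in (178,182):
  for xt in (.161,.171):
    d=H[:3,:3]@ray(s,T,281,v);k=(xt-H[0,3])/d[0];print(v,xt,H[:3,3]+k*d)
print(s["depth"][176:190:2,281])
crop(s,240,160,330,240,6,"pics/w4c.png")
E
python3 -m inch '[0.0,0.0235,-0.03,-9.2,0,0,0,0,0.028,-0.0259,-9.2,0,0,0,0,0.0318,-0.0211,-9.2,0,0,0,0,0.0348,-0.0157,-9.2,0,0,0,0,0.0368,-0.01,-9.2,0,0,0,0,0.0379,-0.004,-9.2,0,0,0,0,0.0381,0.002,-9.2,0,0,0,0,0.0373,0.008,-9.2,0,0,0,0,0,0,0,0,0,0]'
python3 snap.py w5
python3 - <<'E'
from plan import *
o,s,T=get("w5");rel(o,grasp=[.514,.130,.2],rot=down(104))
E
```

```text
178 0.161 [ 0.161       0.00134741 -0.04039983]
178 0.171 [ 0.171       0.00136626 -0.03849556]
182 0.161 [ 0.161       0.00134684 -0.03884867]
182 0.171 [ 0.171       0.00136565 -0.03683365]
[0.15623939 0.15301497 0.14883439 0.14586793 0.14547618 0.14599979
 0.14660907]
clock: 10.35
tool_pos: [0.5054, 0.1389, 0.3655]
orientation: [178.9, 88.5, -164.8]
force: [0.5, -0.8, -0.5]
opening: 0.0169
t 10.35 grasp [0.5014 0.1378 0.2065] x [-0.025 -0.007 -1.   ] y [-0.281  0.96   0.001] F [ 0.5 -0.8 -0.5] open 0.0169 j [  37.    9.  -21.   -1.  -62. -110.]
shift mm [  6.3 -10.9   5.9] turn [ 2.32 -1.49  0.  ]
```

View pics/w5.png

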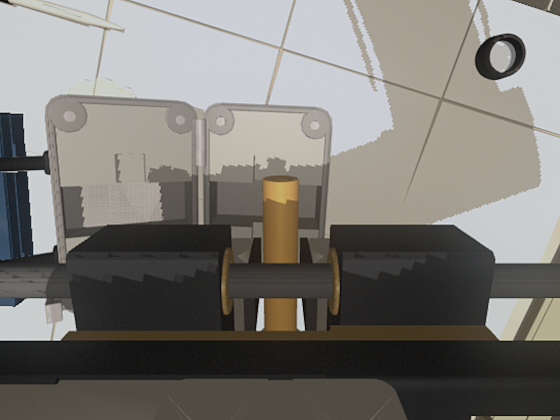

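View pics/w4c.png

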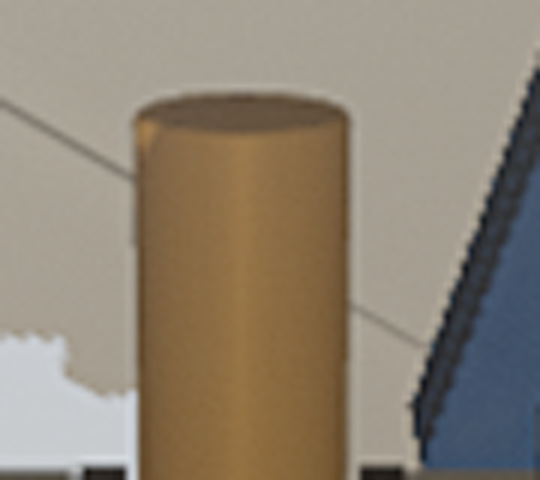

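```bash
python3 - <<'E'
from plan import *
o,s,T=get("w5");crop(s,195,95,345,235,5,"pics/w5c.png")
E
```

```text
(no output)
```

View pics/w5c.png

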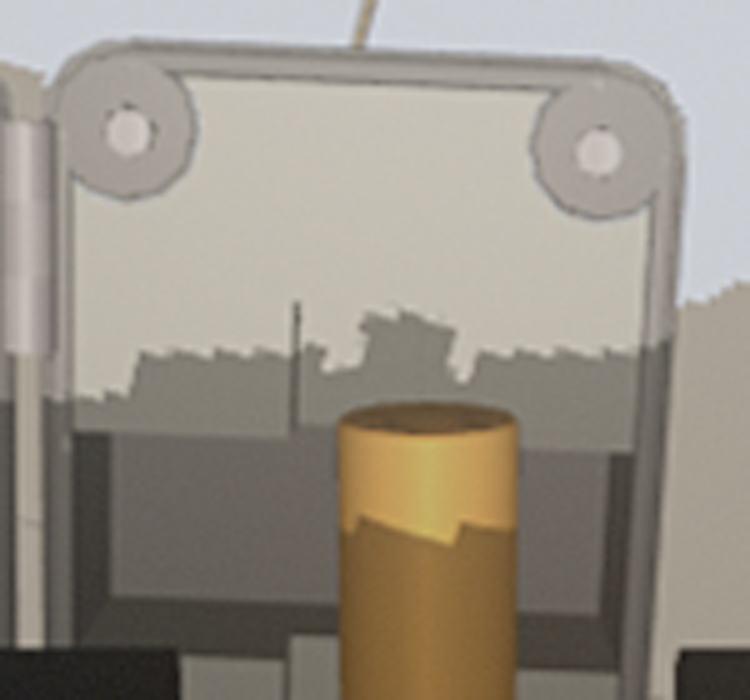

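```bash
python3 - <<'E'
from plan import *
np.set_printoptions(precision=4,suppress=True)
o,s,T=get("w5")
ty=Rt(o).as_matrix()[:,1]*.0013
z=.045
f=lambda x,y,z=z: px(s,T,195+x/5,95+y/5,z)-ty
a,b=f(128,132,.045),f(598,150,.045);print("boss",a,b,(a+b)/2,np.linalg.norm(a-b),np.degrees(np.arctan2(b[1]-a[1],b[0]-a[0])))
g1,g2=f(297,303),f(293,432);print("groove edge",g1,g2,np.degrees(np.arctan2(*(g2-g1)[1::-1])))
h1,h2=f(130,434),f(600,450);print("gap near edge",h1,h2,np.degrees(np.arctan2(*(h2-h1)[1::-1])))
l1,l2=f(72,200),f(70,440);print("foam left",l1,l2,np.degrees(np.arctan2(*(l2-l1)[1::-1])))
r1,r2=f(648,230),f(636,440);print("foam right",r1,r2,np.degrees(np.arctan2(*(r2-r1)[1::-1])))
n1,n2=f(120,657),f(600,668);print("gap far edge?",n1,n2)
ang=np.radians(14);ex=np.array([np.cos(ang),np.sin(ang),0]);ey=np.array([-ex[1],ex[0],0])
for n,p in dict(boss=(a+b)/2,g1=g1,g2=g2,h1=h1,h2=h2,l1=l1,l2=l2,r1=r1,r2=r2,n1=n1,n2=n2).items(): print(n,p@ex,p@ey)
E
```

```text
boss [0.459  0.0758 0.045 ] [0.4409 0.1478 0.045 ] [0.4499 0.1118 0.045 ] 0.07418495663731874 104.11058963458524
groove edge [0.4774 0.1085 0.045 ] [0.4979 0.1135 0.045 ] 13.60061704230663
gap near edge [0.5057 0.088  0.045 ] [0.4867 0.1625 0.045 ] 104.276089909427
foam left [0.4717 0.0699 0.045 ] [0.5094 0.0788 0.045 ] 13.355791314614807
foam right [0.4506 0.1592 0.045 ] [0.4835 0.1677 0.045 ] 14.474908675883382
gap far edge? [0.5429 0.0957 0.045 ] [0.5222 0.1737 0.045 ]
boss 0.46361621722895063 -0.00036333180021305445
g1 0.48952124182236173 -0.010194908047260379
g2 0.5105642065582248 -0.01034159141006401
h1 0.511942828323952 -0.036941987622419424
h2 0.5115723283751171 0.03994571580329656
l1 0.4746066881078622 -0.04630369158117669
l2 0.5133234792597009 -0.04673902459207578
r1 0.47570808915581336 0.04544587037983798
r2 0.5096830874796968 0.04572748607861884
n1 0.5499810160762453 -0.038463279934168045
n2 0.5487375173110091 0.04218999113951968
```

```bash
python3 - <<'E'
from plan import *
o=ctrl.get_obs();st(o);rel(o,grasp=[.515,.1283,.12],rot=down(104))
E
```

```text
t 10.4 grasp [0.501  0.1367 0.2063] x [-0.026 -0.007 -1.   ] y [-0.278  0.96   0.   ] F [ 1.  -0.1 -0.8] open 0.0173 j [  37.    9.  -21.   -1.  -62. -110.]
shift mm [ 86.1 -12.    9.2] turn [ 2.16 -1.54  0.01]
```

```bash
python3 -m inch '[0.0,-0.006,0.005,1.1,-0.8,0,0,0.02,-0.006,0.0045,1,-0.7,0,0,0.03,0,0,0,0,0,0,0.03,0,0,0,0,0,0,0,0,0,0,0,0,0]'; python3 - <<'E'
from plan import *
o=ctrl.get_obs();st(o);rel(o,grasp=[.515,.1283,.12],rot=down(104));rel(o,grasp=[.515,.1283,.0535],rot=down(104))
E
```

```text
clock: 11.02
tool_pos: [0.5179, 0.123, 0.2816]
orientation: [-81.1, 89.9, -67.9]
force: [-0.3, 0.4, 0.6]
opening: 0.0169
t 11.025 grasp [0.518  0.1229 0.1226] x [ 0.    -0.001 -1.   ] y [-0.229  0.973 -0.001] F [-0.3  0.4  0.6] open 0.0169 j [  35.   14.  -27.    0.  -49. -111.]
shift mm [ 2.6  5.8 -1.6] turn [-0.75  0.01  0.07]
shift mm [69.1  5.9 -1.6] turn [-0.75  0.01  0.07]
```

```bash
python3 -m inch '[0.015,0.005,-0.0015,-0.7,0,0,0,0.02,0.001,0,0,0,0,0,0,0,0,0,0,0,0,0,0,0,0,0,0,0]'; python3 - <<'E'
from plan import *
o=ctrl.get_obs();st(o);rel(o,grasp=[.515,.1283,.0535],rot=down(104))
E
```

```text
clock: 11.52
tool_pos: [0.5163, 0.1284, 0.2482]
orientation: [-1.2, 89.7, 12.7]
force: [1.2, 0.5, -0.3]
opening: 0.0168
t 11.525 grasp [0.5172 0.1286 0.0892] x [ 0.005  0.001 -1.   ] y [-0.24   0.971 -0.   ] F [ 1.2  0.5 -0.3] open 0.0168 j [  35.   16.  -29.    0.  -45. -111.]
shift mm [35.7  0.3 -1.5] turn [-0.11  0.31  0.01]
```

```bash
python3 -m inch '[0.006,0,-0.0015,0,0.3,0,0,0,0,0,0,0,0,0]'; python3 snap.py w6; python3 - <<'E'
from plan import *
o,s,T=get("w6");crop(s,170,110,390,260,3.5,"pics/w6c.png");rel(o,grasp=[.515,.1283,.0535],rot=down(104))
E
```

```text
clock: 11.78
tool_pos: [0.5151, 0.1282, 0.2431]
orientation: [18.0, 89.9, 31.9]
force: [-0.0, -0.9, -0.3]
opening: 0.0173
t 11.775 grasp [0.5153 0.1284 0.0841] x [ 0.002  0.001 -1.   ] y [-0.24   0.971  0.001] F [-0.  -0.9 -0.3] open 0.0173 j [  35.   17.  -29.    0.  -44. -111.]
shift mm [30.6  0.1 -0.1] turn [-0.11  0.11 -0.04]
```

View pics/w6c.png

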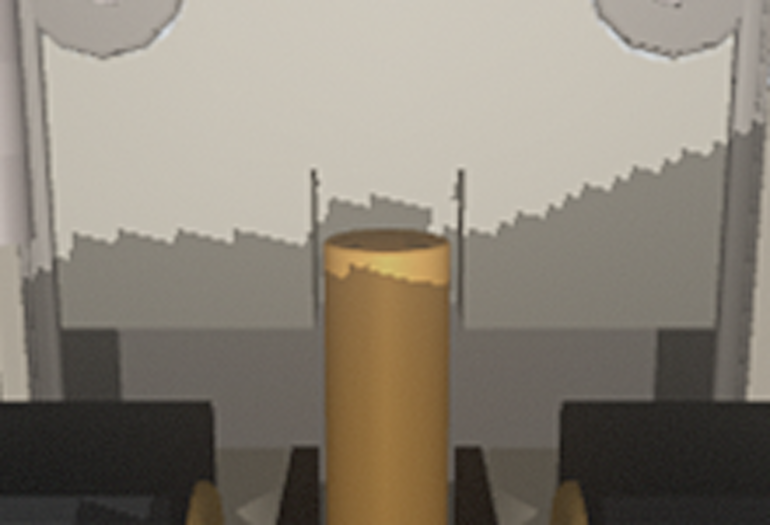

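```bash
python3 - <<'E'
from plan import *
o,s,T=get("w6")
g=px(s,T,170+385/3.5,110+170/3.5,.045);zt=o["tool_pos"][2]-.159-.012+.010
t=px(s,T,170+385/3.5,110+246/3.5,zt);ex=np.array([np.cos(np.radians(14)),np.sin(np.radians(14)),0]);print(g,t,(t-g)@ex)
E
python3 -m inch '[0.012,0,0,0,0,0,0,0.008,0,0,0,0,0,0,0,0,0,0,0,0,0]'; python3 - <<'E'
from plan import *
o=ctrl.get_obs();st(o);rel(o,grasp=[.515,.1283,.0535],rot=down(104))
E
```

```text
[0.47495631 0.11898813 0.045     ] [0.4780107  0.11972742 0.08210839] 0.003142511305261991
clock: 12.2
tool_pos: [0.5153, 0.1283, 0.222]
orientation: [15.6, 89.8, 29.5]
force: [-0.6, 0.7, -0.4]
opening: 0.0167
t 12.2 grasp [0.5157 0.1285 0.063 ] x [ 0.002  0.001 -1.   ] y [-0.24   0.971  0.001] F [-0.6  0.7 -0.4] open 0.0167 j [  35.   18.  -30.    0.  -41. -111.]
shift mm [ 9.5  0.  -0.3] turn [-0.1   0.15 -0.04]
```

3.1 mm gap against 3.0 expected, so the tube is well aligned. Lowering and releasing.

```bash
python3 -m inch '[0.0095,0,0,0,0,0,0,0,0,0,0,0,0,0]'; python3 - <<'E'
from plan import *
o=ctrl.get_obs();st(o)
E
python3 -m inch '[0,0,0,0,0,0,0.034,0,0,0,0,0,0,0.034,0,0,0,0,0,0,0.034,-0.015,0,0,0,0,0,0.034,-0.03,0,0,0,0,0,0.034,-0.05,0,0,0,0,0,0.034,-0.05,0,0,0,0,0,0.034,-0.05,0,0,0,0,0,0.06,0,0,0,0,0,0,0.06]'; python3 snap.py w7
```

```text
clock: 12.45
tool_pos: [0.5155, 0.1285, 0.2119]
orientation: [13.8, 89.8, 27.7]
force: [-0.3, -0.2, -0.9]
opening: 0.0169
t 12.45 grasp [0.5159 0.1287 0.0529] x [ 0.003  0.001 -1.   ] y [-0.24   0.971  0.001] F [-0.3 -0.2 -0.9] open 0.0169 j [  35.   19.  -31.    0.  -40. -111.]
clock: 13.58
tool_pos: [0.5144, 0.1274, 0.4192]
orientation: [6.9, 89.6, 20.8]
force: [-0.2, -0.7, -0.9]
opening: 0.0482
t 13.575 grasp [0.5154 0.1278 0.2602] x [ 0.006  0.002 -1.   ] y [-0.241  0.971  0.001] F [-0.2 -0.7 -0.9] open 0.0482 j [  35.    6.  -16.    0.  -67. -111.]
```

View pics/w7.png

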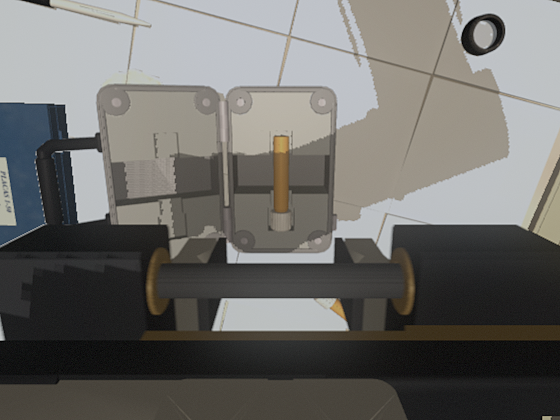

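```bash
python3 - <<'E'
from plan import *
np.set_printoptions(precision=4,suppress=True)
o,s,T=get("w7");crop(s,90,80,345,260,3,"pics/w7c.png");P=cloud(s,T)
print([np.round(np.median(P[v-2:v+3,279:284,2]),4) for v in (150,165,180,200,210,222)])
a=np.radians(14);ex=np.array([np.cos(a),np.sin(a),0]);ey=np.array([-ex[1],ex[0],0]);c=np.array([.515,.1283,0]);M=np.stack([ex,ey,[0,0,1]])
for v in (165,180,195,210): print(v,[M@(P[v,u]-c) for u in (44,48,52,56)])
E
```

```text
[np.float64(0.0469), np.float64(0.047), np.float64(0.0468), np.float64(0.0467), np.float64(0.0464), np.float64(0.0497)]
165 [array([-0.0218, -0.1775,  0.1188]), array([-0.0214, -0.1758,  0.1166]), array([-0.0211, -0.174 ,  0.1146]), array([-0.0072, -0.2233,  0.028 ])]
180 [array([-0.0103, -0.1794,  0.1187]), array([-0.0101, -0.1769,  0.1179]), array([-0.0097, -0.1751,  0.1157]), array([-0.009 , -0.1742,  0.1123])]
195 [array([ 0.0013, -0.1809,  0.1194]), array([ 0.0015, -0.1784,  0.1185]), array([ 0.0018, -0.176 ,  0.1173]), array([ 0.0024, -0.1746,  0.1147])]
210 [array([ 0.0135, -0.1835,  0.1183]), array([ 0.0133, -0.1798,  0.1192]), array([ 0.0135, -0.1771,  0.1186]), array([ 0.0141, -0.1753,  0.1165])]
```

View pics/w7c.png

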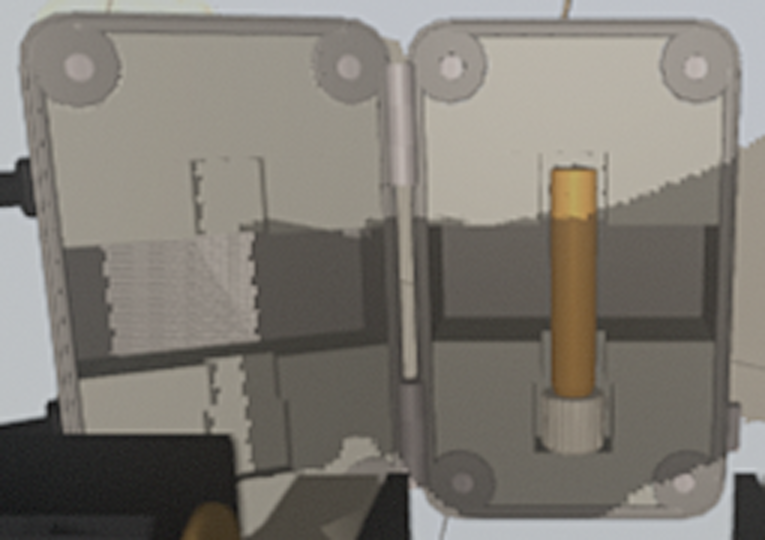

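Tube is seated in the groove, with the cap in the wide end at crop (572,425). The handle now sits at local y≈-0.179, z≈0.113, and I'm going to it.

```bash
python3 - <<'E'
from plan import *
o=ctrl.get_obs();rel(o,grasp=[.5588,-.046,.18],rot=down(104))
E
```

```text
shift mm [  77.9 -179.     1.8] turn [-0.08  0.2  -0.03]
```

```bash
python3 -m inch '[0.01,-0.04,0.0,0,0.2,0,0.06,0.015,-0.045,0,0,0,0,0.06,0.025,-0.05,0,0,0,0,0.06,0.025,-0.04,0.002,0,0,0,0.06,0,0,0,0,0,0,0.06]'; python3 - <<'E'
from plan import *
o=ctrl.get_obs();st(o);rel(o,grasp=[.5588,-.046,.114],rot=down(104))
E
```

```text
clock: 14.25
tool_pos: [0.5566, -0.0467, 0.3374]
orientation: [150.5, 89.7, 164.6]
force: [-1.0, 0.5, 0.5]
opening: 0.0601
t 14.25 grasp [ 0.5559 -0.0465  0.1784] x [-0.005  0.001 -1.   ] y [-0.243  0.97   0.002] F [-1.   0.5  0.5] open 0.0601 j [ 15.  13. -19.  -0. -58. -91.]
shift mm [64.4 -0.   2.6] turn [ 0.04 -0.24 -0.14]
```

```bash
python3 -m inch '[0.03,0,0.0015,0,-0.2,0,0.06,0.03,0,0.001,0,0,0,0.06,0,0,0,0,0,0,0.04,0,0,0,0,0,0,0.04]'; python3 - <<'E'
from plan import *
o=ctrl.get_obs();st(o);rel(o,grasp=[.5588,-.046,.114],rot=down(104))
E
```

```text
clock: 14.75
tool_pos: [0.5585, -0.0452, 0.2772]
orientation: [122.8, 89.9, 136.8]
force: [0.1, 0.4, -0.6]
opening: 0.0449
t 14.75 grasp [ 0.5582 -0.0449  0.1182] x [-0.002  0.002 -1.   ] y [-0.242  0.97   0.002] F [ 0.1  0.4 -0.6] open 0.0449 j [ 15.  17. -23.  -0. -50. -91.]
shift mm [ 4.2 -0.9  0.1] turn [ 0.03 -0.08 -0.12]
```

```bash
python3 -m inch '[0.005,-0.001,0,0,0,0,0.03,0,0,0,0,0,0,0,0,0,0,0,0,0,0,0,0,0,0,0,0,0]'; cat > arc.py <<'E'
from plan import *
c=np.array([.515,.1283,0]);a=np.radians(14);ex=np.array([np.cos(a),np.sin(a),0]);ey=np.array([-ex[1],ex[0],0])
o=ctrl.get_obs();st(o);m=Rt(o).as_matrix();g=o["tool_pos"]+m[:,0]*.159-c
y,z=g@ey+.05,g[2]-.046;print("local x",g@ex,"theta",np.degrees(np.arctan2(z,y)),"r",np.hypot(y,z), "yaw",np.degrees(np.arctan2(m[1,1],m[0,1])))
E
python3 arc.py
```

```text
clock: 15.25
tool_pos: [0.5596, -0.0465, 0.2754]
orientation: [-0.3, 89.8, 13.8]
force: [1.6, -6.6, -1.0]
opening: 0.0121
t 15.25 grasp [ 0.5601 -0.0464  0.1164] x [ 0.003  0.001 -1.   ] y [-0.244  0.97  -0.   ] F [ 1.6 -6.6 -1. ] open 0.0121 j [ 15.  17. -24.   0. -50. -91.]
local x 0.0014698989300305646 theta 151.63198770559822 r 0.14822561442297227 yaw 104.10727839766021
```

```bash
python3 -m inch '[-0.0172,0.0106,0,0,0,0,0,-0.0156,0.0128,0,0,0,0,0,-0.0137,0.0149,0,0,0,0,0,-0.0114,0.0167,0,0,0,0,0,-0.0091,0.0181,0,0,0,0,0]'; python3 arc.py
```

```text
clock: 15.88
tool_pos: [0.5414, 0.0256, 0.3457]
orientation: [-31.3, 89.7, -17.3]
force: [3.5, -0.5, -8.7]
opening: 0.0122
t 15.875 grasp [0.5421 0.0254 0.1867] x [ 0.005 -0.001 -1.   ] y [-0.242  0.97  -0.003] F [ 3.5 -0.5 -8.7] open 0.0122 j [  24.   11.  -21.    0.  -58. -100.]
local x 0.0014123292751296115 theta 111.84164693375257 r 0.15156134232721524 yaw 103.99714444772752
```

```bash
python3 -m inch '[-0.004,0.0193,0,0,0,0,0,-0.0015,0.0199,0,0,0,0,0,0.001,0.0203,0,0,0,0,0,0.003,0.0201,0,0,0,0,0,0.005,0.0196,0,0,0,0,0]'; python3 arc.py
```

```text
clock: 16.5
tool_pos: [0.5158, 0.1256, 0.35]
orientation: [-36.8, 89.2, -22.5]
force: [11.0, -7.5, -13.7]
opening: 0.0118
t 16.5 grasp [0.5179 0.1247 0.191 ] x [ 0.013 -0.005 -1.   ] y [-0.246  0.969 -0.008] F [ 11.   -7.5 -13.7] open 0.0118 j [  35.    9.  -23.    1.  -58. -111.]
local x 0.0019584351686739087 theta 72.45545395633162 r 0.15210452903078855 yaw 104.21623334159837
```

```bash
python3 -m inch '[0.009,0.018,0,0,0.4,0,0,0.0115,0.0172,0,0,0.4,0,0,0.013,0.0161,0,0,0,0,0,0.0148,0.0142,0,0,0,0,0,0.0165,0.012,0,0,0,0,0]'; python3 arc.py
```

```text
clock: 17.12
tool_pos: [0.4975, 0.2033, 0.2879]
orientation: [-72.8, 89.0, -58.3]
force: [13.6, -14.0, -6.2]
opening: 0.0121
t 17.125 grasp [0.499  0.201  0.1289] x [ 0.009 -0.014 -1.   ] y [-0.251  0.968 -0.016] F [ 13.6 -14.   -6.2] open 0.0121 j [  44.   14.  -26.    1.  -50. -120.]
local x 0.0020140045167601145 theta 33.68434126731405 r 0.14952433168951007 yaw 104.5122722548885
```

```bash
python3 -m inch '[0.0178,0.0085,0.001,0,0.4,-0.4,0,0.019,0.006,0.001,0,0,-0.4,0,0.018,0.0035,0,0,0,0,0]'; python3 arc.py
```

```text
clock: 17.5
tool_pos: [0.4939, 0.2227, 0.2336]
orientation: [-92.4, 88.2, -77.8]
force: [9.3, -11.1, 1.3]
opening: 0.012
t 17.5 grasp [0.495  0.2179 0.0747] x [ 0.007 -0.03  -1.   ] y [-0.253  0.967 -0.031] F [  9.3 -11.1   1.3] open 0.012 j [  46.   18.  -29.    2.  -44. -122.]
local x 0.0022312717861853347 theta 11.448129662438356 r 0.14464807578838187 yaw 104.63869368386968
```

```bash
python3 -m inch '[0.012,0.001,0,0,0,1,0,0.008,0,0,0,0,0.7,0,0,0,0,0,0,0,0]'; python3 arc.py
```

```text
clock: 17.88
tool_pos: [0.4952, 0.2204, 0.2161]
orientation: [-104.6, 89.3, -89.7]
force: [1.2, 0.5, -3.1]
opening: 0.0121
t 17.875 grasp [0.4952 0.2185 0.0571] x [ 0.    -0.012 -1.   ] y [-0.257  0.966 -0.011] F [ 1.2  0.5 -3.1] open 0.0121 j [  45.   20.  -29.    1.  -41. -121.]
local x 0.002582936418022238 theta 4.476107849543382 r 0.14276703706073243 yaw 104.87803594026458
```

```bash
python3 -m inch '[0.004,0,0,0,0,0.4,0,0.004,0,0,0,0,0.3,0,0.003,0,0,0,0,0,0]'; python3 arc.py
```

```text
clock: 18.25
tool_pos: [0.4954, 0.2192, 0.215]
orientation: [-100.8, 89.8, -85.6]
force: [-6.3, -5.7, 26.0]
opening: 0.0122
t 18.25 grasp [0.4955 0.2186 0.056 ] x [ 0.    -0.004 -1.   ] y [-0.261  0.965 -0.004] F [-6.3 -5.7 26. ] open 0.0122 j [  45.   20.  -29.    0.  -41. -120.]
local x 0.0029063171656142786 theta 4.021386100247315 r 0.1426835027708546 yaw 105.11941829333459
```

```bash
python3 -m inch '[-0.001,0,0,0,0,0,0.026,0,0,0,0,0,0,0.026,0,0,0,0,0,0,0.026,-0.03,0,0,0,0,0,0.026,-0.05,0,0,0,0,0,0.026,-0.05,0,0,0,0,0,0.026,-0.05,-0.04,0,0,0,0,0.026,-0.03,-0.05,0,0,0,0,0.01,0,0,0,0,0,0,0.0]'; python3 snap.py w8; python3 snap.py s8 scene;  python3 snap.py t8 top
```

```text
clock: 19.38
tool_pos: [0.5176, 0.1363, 0.4302]
orientation: [-139.0, 89.7, -123.6]
force: [0.1, 0.3, -0.9]
opening: 0.0114
t 19.375 grasp [0.5171 0.1355 0.2712] x [-0.003 -0.005 -1.   ] y [-0.265  0.964 -0.004] F [ 0.1  0.3 -0.9] open 0.0114 j [  36.    6.  -15.    0.  -69. -111.]
t 19.425 grasp [0.5163 0.1364 0.2698] x [-0.005 -0.005 -1.   ] y [-0.265  0.964 -0.004] F [ 0.1  0.2 -0.2] open 0.0075 j [  36.    7.  -15.    0.  -69. -111.]
t 19.475 grasp [0.5157 0.1369 0.2685] x [-0.007 -0.006 -1.   ] y [-0.266  0.964 -0.004] F [-0.5  1.  -1.1] open 0.004 j [  36.    7.  -15.    0.  -69. -111.]
```

View pics/w8.png

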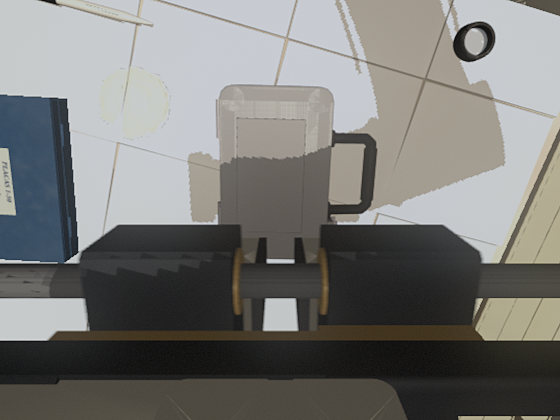

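View pics/s8.png

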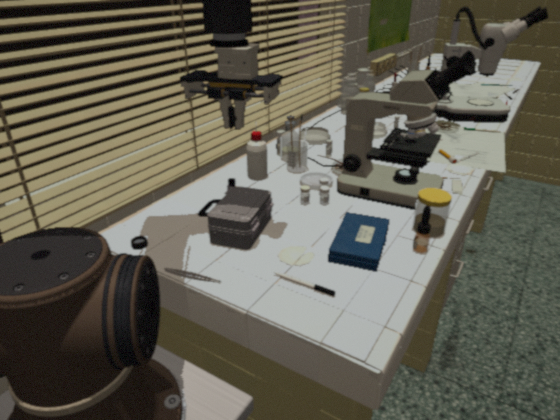

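```bash
python3 - <<'E'
from plan import *
np.set_printoptions(precision=4,suppress=True)
a=np.radians(14);ex=np.array([np.cos(a),np.sin(a),0]);ey=np.array([-ex[1],ex[0],0]);c=np.array([.515,.1283,0]);M=np.stack([ex,ey,[0,0,1]])
o,s,T=get("w8");P=(cloud(s,T)-c)@M.T
q=P[125:220,240:303].reshape(-1,3);A=np.c_[q[:,:2],np.ones(len(q))];k=np.linalg.lstsq(A,q[:,2],rcond=None)[0];print("lid top plane",k)
f=P[95:215,400:470].reshape(-1,3);A=np.c_[f[:,:2],np.ones(len(f))];print("bench plane",np.linalg.lstsq(A,f[:,2],rcond=None)[0])
for v in (150,170,190): print("handle",[P[v,u] for u in (366,369,372)])
o,s,T=get("s8");crop(s,190,165,290,255,7,"pics/s8c.png")
E
```

```text
lid top plane [-0.1004  0.0346  0.0771]
bench plane [ 0.0275 -0.4456  0.0785]
handle [array([-0.0238,  0.0882,  0.0485]), array([-0.0241,  0.0906,  0.0507]), array([-0.0243,  0.0931,  0.0519])]
handle [array([-0.0049,  0.089 ,  0.0513]), array([-0.005 ,  0.0918,  0.0518]), array([-0.0049,  0.095 ,  0.0507])]
handle [array([0.015 , 0.0907, 0.0508]), array([0.0148, 0.0935, 0.0517]), array([0.015 , 0.0967, 0.0504])]
```

View pics/s8c.png

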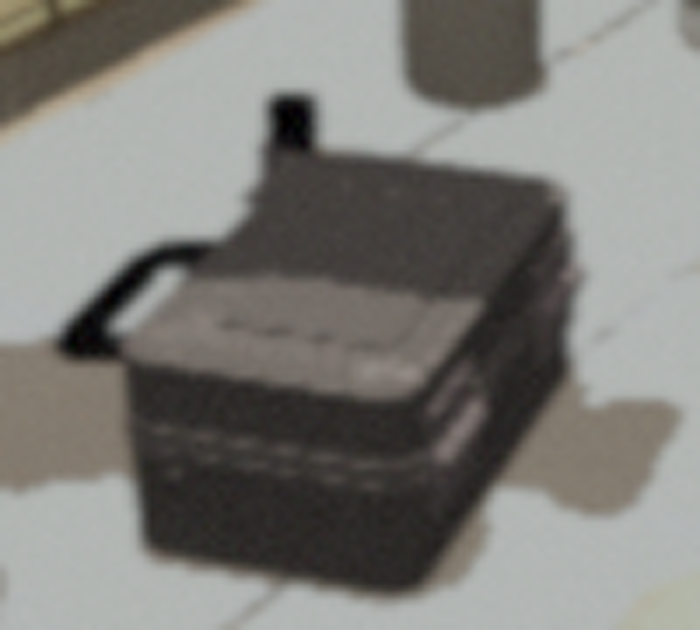

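```bash
python3 - <<'E'
from plan import *
np.set_printoptions(precision=4,suppress=True)
a=np.radians(14);ex=np.array([np.cos(a),np.sin(a),0]);ey=np.array([-ex[1],ex[0],0]);c=np.array([.515,.1283,0]);M=np.stack([ex,ey,[0,0,1]])
o,s,T=get("s8")
for u,v in [(231,182),(229,181),(233,181),(231,184),(231,179)]: print("scene",M@(px(s,T,u,v)-c))
o,s,T=get("t8");crop(s,180,130,330,250,5,"pics/t8c.png")
E
```

```text
scene [0.0641 0.0507 0.0914]
scene [0.0616 0.0547 0.0947]
scene [0.0609 0.0437 0.0965]
scene [0.0599 0.049  0.0882]
scene [0.0625 0.0494 0.1004]
```

View pics/t8c.png

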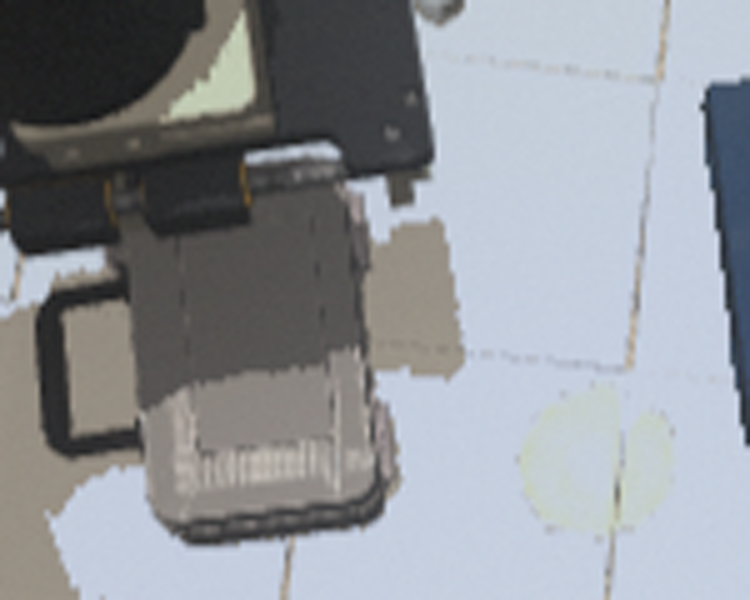

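```bash
python3 - <<'E'
from plan import *
o=ctrl.get_obs();rel(o,grasp=[.6147,.2036,.20],rot=down(104))
E
```

```text
shift mm [ 66.5  37.1 112.6] turn [ 1.45 -0.57  0.28]
```

```bash
python3 -m inch '[0.0,0.012,0.035,0.7,-0.3,0.1,0,0.01,0.012,0.04,0.7,-0.3,0.2,0,0.025,0.013,0.038,0,0,0,0,0.03,0,0,0,0,0,0,0,0,0,0,0,0,0]'; python3 snap.py w9; python3 - <<'E'
from plan import *
o,s,T=get("w9")
print(proj(s,T,[.567,.1918,.1]))
E
```

```text
clock: 20.15
tool_pos: [0.6165, 0.2106, 0.3511]
orientation: [-169.5, 89.4, -155.2]
force: [-0.5, -0.9, -0.3]
opening: 0.0
t 20.15 grasp [0.615  0.2099 0.1921] x [-0.009 -0.004 -1.   ] y [-0.248  0.969 -0.002] F [-0.5 -0.9 -0.3] open 0.0 j [  36.   21.   -6.   -0.  -64. -112.]
[np.float64(270.1), np.float64(132.5)]
```

View pics/w9.png

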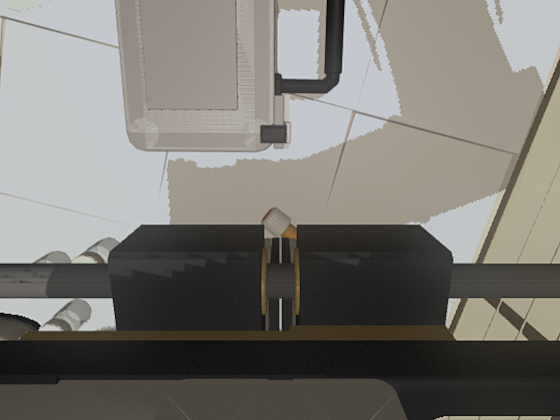

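```bash
python3 - <<'E'
from plan import *
np.set_printoptions(precision=4,suppress=True)
a=np.radians(14);ex=np.array([np.cos(a),np.sin(a),0]);ey=np.array([-ex[1],ex[0],0]);c=np.array([.515,.1283,0]);M=np.stack([ex,ey,[0,0,1]])
o,s,T=get("w9");crop(s,230,90,310,160,8,"pics/w9c.png");ty=Rt(o).as_matrix()[:,1]*.0013
for p in [(273,134),(273,126),(273,142),(261,134),(286,134)]: print(p,M@(px(s,T,*p,z=.1)-ty-c),M@(px(s,T,*p)-c))
P=(cloud(s,T)-c)@M.T
q=P[20:105,155:230].reshape(-1,3);A=np.c_[q[:,:2],np.ones(len(q))];k,*_=np.linalg.lstsq(A,q[:,2],rcond=None);print("lid plane",k)
E
```

```text
(273, 134) [0.0667 0.0495 0.1   ] [0.0668 0.0508 0.0988]
(273, 126) [0.0619 0.0495 0.1   ] [0.062  0.0508 0.0983]
(273, 142) [0.0715 0.0495 0.1   ] [0.0718 0.0508 0.0971]
(261, 134) [0.0667 0.0422 0.1   ] [0.0669 0.0434 0.0973]
(286, 134) [0.0667 0.0574 0.1   ] [0.0668 0.0588 0.0971]
lid plane [0.1866 0.3793 0.0741]
```

View pics/w9c.png

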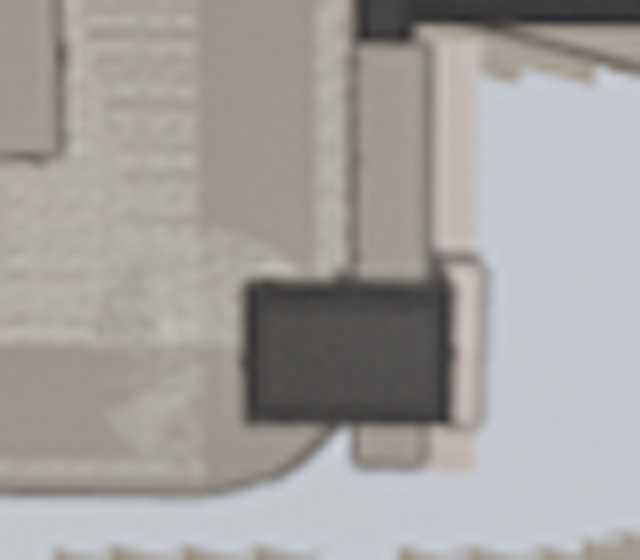

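```bash
python3 - <<'E'
from plan import *
np.set_printoptions(precision=4,suppress=True)
a=np.radians(14);ex=np.array([np.cos(a),np.sin(a),0]);ey=np.array([-ex[1],ex[0],0]);c=np.array([.515,.1283,0]);M=np.stack([ex,ey,[0,0,1]])
for n in ("w8","w9"):
  o,s,T=get(n);P=((cloud(s,T)-c)@M.T).reshape(-1,3)
  for y in (-.04,-.03,-.015,0,.015,.03,.04):
    m=(abs(P[:,1]-y)<.005)&(abs(P[:,0])<.06)&(P[:,2]>.06)&(P[:,2]<.09);print(n,y,m.sum(),np.median(P[m,2]) if m.any() else 0)
o=ctrl.get_obs();rel(o,grasp=[.5923,.1986,.10],rot=down(104))
E
```

```text
w8 -0.04 1269 0.07492488784402335
w8 -0.03 1290 0.07607028369683105
w8 -0.015 1384 0.07629950913692235
w8 0 1435 0.07630115765588502
w8 0.015 1444 0.07623017997760798
w8 0.03 1392 0.0750956535842798
w8 0.04 1375 0.0748833630131377
w9 -0.04 1867 0.0749551107180329
w9 -0.03 1779 0.07613971868887781
w9 -0.015 1884 0.07640399132802664
w9 0 1896 0.07637179318206119
w9 0.015 1887 0.07637712070675484
w9 0.03 1913 0.07514318448099327
w9 0.04 1866 0.0749472847948561
shift mm [ 94.2  -5.5 -26.3] turn [ 0.38 -0.43  0.09]
```

```bash
python3 -m inch '[0.03,-0.003,-0.005,0.4,-0.4,0,0,0.03,-0.002,-0.005,0,0,0,0,0.025,0,-0.005,0,0,0,0,0,0,0,0,0,0,0]'; python3 arc.py; python3 - <<'E'
from plan import *
o=ctrl.get_obs();rel(o,grasp=[.5923,.1986,.10],rot=down(104))
E
```

```text
clock: 20.7
tool_pos: [0.6036, 0.2045, 0.2719]
orientation: [-5.2, 89.6, 9.0]
force: [-0.4, 0.1, 1.1]
opening: 0.0007
t 20.7 grasp [0.6047 0.2047 0.1129] x [ 0.007  0.001 -1.   ] y [-0.245  0.969 -0.001] F [-0.4  0.1  1.1] open 0.0007 j [  36.   23.  -14.    0.  -52. -112.]
local x 0.10548644210417472 theta 33.14577821335898 r 0.12230140185265674 yaw 104.18765670164073
shift mm [ 12.8  -2.9 -12.5] turn [0.19 0.39 0.03]
```

```bash
python3 -m inch '[0.012,-0.003,-0.004,0.2,0.4,0,0,0,0,-0.006,0,0,0,0,0,0,0,0,0,0,0]'; python3 arc.py; python3 - <<'E'
from plan import *
o=ctrl.get_obs();rel(o,grasp=[.5923,.1986,.10],rot=down(104))
E
```

```text
clock: 21.08
tool_pos: [0.5953, 0.1998, 0.2633]
orientation: [8.3, 89.7, 22.4]
force: [0.6, 0.2, 0.3]
opening: 0.0006
t 21.075 grasp [0.596  0.2001 0.1043] x [ 0.005  0.002 -1.   ] y [-0.243  0.97   0.001] F [0.6 0.2 0.3] open 0.0006 j [  36.   23.  -16.    0.  -51. -112.]
local x 0.09597465781997475 theta 30.229021931361075 r 0.11584663477013629 yaw 104.03787184464484
shift mm [ 4.3 -0.5 -3.2] turn [ 0.04  0.28 -0.04]
```

```bash
python3 -m inch '[0.003,0,-0.005,0,0.3,0,0,0,0,-0.006,0,0,0,0,0,0,-0.005,0,0,0,0]'; python3 arc.py;python3 -m inch '[0.0,0,-0.005,0,0,0,0,0,0,-0.005,0,0,0,0]'; python3 arc.py
```

```text
clock: 21.45
tool_pos: [0.5795, 0.1959, 0.2612]
orientation: [36.1, 89.9, 50.2]
force: [3.6, 0.1, -1.4]
opening: 0.0004
t 21.45 grasp [0.5798 0.1962 0.1022] x [ 0.001  0.002 -1.   ] y [-0.243  0.97   0.001] F [ 3.6  0.1 -1.4] open 0.0004 j [  37.   22.  -18.   -0.  -50. -113.]
local x 0.07928129974305473 theta 29.265353118455327 r 0.11489344932513669 yaw 104.03818403597444
clock: 21.7
tool_pos: [0.5696, 0.1935, 0.2613]
orientation: [25.8, 89.8, 39.9]
force: [3.4, 0.8, -1.8]
opening: 0.0007
t 21.7 grasp [0.57   0.1939 0.1023] x [ 0.003  0.002 -1.   ] y [-0.243  0.97   0.002] F [ 3.4  0.8 -1.8] open 0.0007 j [  37.   21.  -19.   -0.  -50. -113.]
local x 0.06928743052979422 theta 29.304616986186517 r 0.1150694861243481 yaw 104.0493080201335
```

```bash
python3 -m inch '[0.0,0,-0.004,0,0,0,0,0,0,-0.003,0,0,0,0]'; python3 arc.py;python3 -m inch '[0.0,0,-0.003,0,0,0,0]'; python3 arc.py
```

```text
clock: 21.95
tool_pos: [0.5653, 0.1925, 0.2625]
orientation: [9.5, 89.3, 23.7]
force: [16.7, -4.0, -7.7]
opening: 0.0006
t 21.95 grasp [0.5671 0.1933 0.1035] x [ 0.011  0.005 -1.   ] y [-0.244  0.97   0.002] F [16.7 -4.  -7.7] open 0.0006 j [  38.   20.  -20.    0.  -49. -114.]
local x 0.0663133404480803 theta 29.795527077586218 r 0.11578575729657146 yaw 104.14879681424294
clock: 22.08
tool_pos: [0.5645, 0.1921, 0.2632]
orientation: [6.5, 89.0, 20.7]
force: [14.6, -1.9, -9.6]
opening: 0.0008
t 22.075 grasp [0.5672 0.1931 0.1043] x [ 0.017  0.006 -1.   ] y [-0.245  0.969  0.002] F [14.6 -1.9 -9.6] open 0.0008 j [  38.   20.  -20.    0.  -48. -114.]
local x 0.06634019235253727 theta 30.159825524692952 r 0.11597703563762601 yaw 104.20563366170903
```

```bash
python3 -m inch '[0,0,0.01,0,1,0.3,0,-0.01,0,0.02,0,0,0,0,-0.04,0,0.02,0,0,0,0,-0.05,0,0,0,0,0,0,0,0,0,0,0,0,0]'; python3 snap.py w10; python3 - <<'E'
from plan import *
np.set_printoptions(precision=4,suppress=True)
o,s,T=get("w10");crop(s,210,60,350,200,5,"pics/w10c.png")
a=np.radians(14);ex=np.array([np.cos(a),np.sin(a),0]);ey=np.array([-ex[1],ex[0],0]);c=np.array([.515,.1283,0])
print([proj(s,T,c+x*ex+.051*ey+[0,0,.1]) for x in(.046,.0507,.056,.0667)])
E
```

```text
clock: 22.7
tool_pos: [0.6128, 0.2031, 0.3653]
orientation: [134.8, 89.5, 148.9]
force: [0.5, 1.0, -0.4]
opening: 0.0002
t 22.7 grasp [0.6117 0.2038 0.2063] x [-0.007  0.004 -1.   ] y [-0.245  0.97   0.006] F [ 0.5  1.  -0.4] open 0.0002 j [  35.   19.   -6.   -0.  -65. -111.]
[[np.float64(280.2), np.float64(106.4)], [np.float64(280.2), np.float64(114.0)], [np.float64(280.1), np.float64(122.5)], [np.float64(280.1), np.float64(139.4)]]
```

View pics/w10c.png

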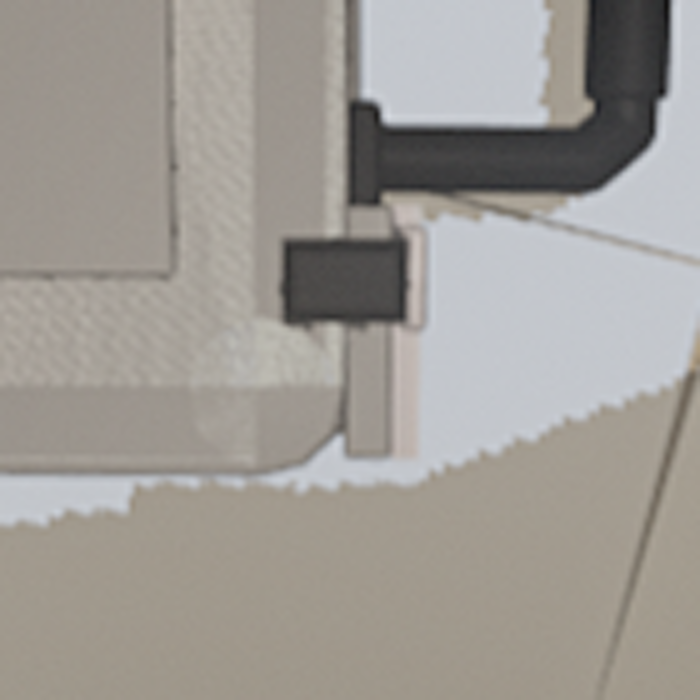

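```bash
python3 - <<'E'
from plan import *
np.set_printoptions(precision=4,suppress=True)
a=np.radians(14);ex=np.array([np.cos(a),np.sin(a),0])
for n,ct,cb,re,po,u in (("w9",90+283/8,90+422/8,90+467/8,90+40/8,273),("w10",60+240/5,60+322/5,60+457/5,60+204/5,279)):
    o,s,T=get(n);f=lambda v,z:px(s,T,u,v,z)@ex
    t1,t2=f(ct,.1),f(cb,.1);r=[f(re,z) for z in(.06,.07)];p=f(po,.055);print(n,"thumb",(t1+t2)/2,t2-t1,"rail",r,"thumb-rail",(t1+t2)/2-r[0])
    print("depth rail", px(s,T,u,re-3)[2])
E
```

```text
w9 thumb 0.5974973902180563 0.010431098128976801 rail [np.float64(0.6101169894962447), np.float64(0.6091225617393355)] thumb-rail -0.012619599278188454
depth rail -0.000846076992915723
w10 thumb 0.5828091586768215 0.010206464999507281 rail [np.float64(0.6096579786568201), np.float64(0.60854060657839)] thumb-rail -0.02684881997999866
depth rail 0.07218664545581843
```

Travel reads about 14.3 mm of 16, so I'll push again, a little lower and firmer.

```bash
python3 - <<'E'
from plan import *
c=np.array([.515,.1283,0]);a=np.radians(14);ex=np.array([np.cos(a),np.sin(a),0]);ey=np.array([-ex[1],ex[0],0])
o=ctrl.get_obs();rel(o,grasp=c+.082*ex+.0495*ey+[0,0,.0995],rot=down(104))
E
```

```text
shift mm [ 1.045e+02  1.000e-01 -2.920e+01] turn [ 0.15 -0.56 -0.32]
```

```bash
python3 -m inch '[0.035,0,-0.005,0.1,-0.5,-0.3,0,0.04,0,-0.005,0,0,0,0,0.02,0,-0.005,0,0,0,0,0,0,0,0,0,0,0]'; python3 arc.py; python3 - <<'E'
from plan import *
c=np.array([.515,.1283,0]);a=np.radians(14);ex=np.array([np.cos(a),np.sin(a),0]);ey=np.array([-ex[1],ex[0],0])
o=ctrl.get_obs();rel(o,grasp=c+.078*ex+.0495*ey+[0,0,.0995],rot=down(104))
E
```

```text
clock: 23.25
tool_pos: [0.5936, 0.1981, 0.2622]
orientation: [-174.8, 89.6, -160.8]
force: [-0.2, -0.2, -0.2]
opening: 0.0004
t 23.25 grasp [0.5925 0.1977 0.1032] x [-0.007 -0.002 -1.   ] y [-0.242  0.97  -0.001] F [-0.2 -0.2 -0.2] open 0.0004 j [  36.   23.  -16.   -0.  -52. -112.]
local x 0.09200027750477474 theta 30.109145263720322 r 0.11395394481088003 yaw 104.00872818636857
shift mm [  3.8   0.8 -15.1] turn [ 0.01 -0.4   0.04]
```

```bash
python3 -m inch '[0.002,0,-0.008,0,-0.4,0,0,0.0005,0,-0.007,0,0,0,0,0,0,-0.004,0,0,0,0]'; python3 arc.py; python3 -m inch '[0.0,0,-0.006,0,0,0,0]'; python3 arc.py
```

```text
clock: 23.62
tool_pos: [0.5743, 0.1934, 0.261]
orientation: [-8.6, 89.9, 5.4]
force: [0.3, -0.2, 0.7]
opening: 0.0006
t 23.625 grasp [0.5746 0.1934 0.102 ] x [ 0.002  0.    -1.   ] y [-0.242  0.97  -0.   ] F [ 0.3 -0.2  0.7] open 0.0006 j [  37.   21.  -19.    0.  -50. -113.]
local x 0.0736053335145241 theta 29.560362272219223 r 0.11354409519520856 yaw 104.01625099625949
clock: 23.75
tool_pos: [0.5683, 0.192, 0.2617]
orientation: [2.0, 89.8, 16.1]
force: [0.1, 1.0, -0.7]
opening: 0.0008
t 23.75 grasp [0.5688 0.1921 0.1027] x [ 0.003  0.001 -1.   ] y [-0.242  0.97   0.   ] F [ 0.1  1.  -0.7] open 0.0008 j [  37.   21.  -19.    0.  -50. -113.]
local x 0.06759234738424136 theta 29.823081476604138 r 0.11397812472036808 yaw 104.0224955079696
```

```bash
python3 -m inch '[0.001,0,-0.006,0,0,0,0]'; python3 arc.py; python3 -m inch '[0.001,0,-0.007,0,0.5,0,0]'; python3 arc.py
```

```text
clock: 23.88
tool_pos: [0.565, 0.1915, 0.2622]
orientation: [7.0, 89.3, 21.1]
force: [25.2, -1.5, -14.1]
opening: 0.0005
t 23.875 grasp [0.5668 0.1922 0.1032] x [ 0.011  0.004 -1.   ] y [-0.244  0.97   0.001] F [ 25.2  -1.5 -14.1] open 0.0005 j [  38.   20.  -20.    0.  -49. -114.]
local x 0.06576171264876661 theta 29.882663935052086 r 0.11475712754669999 yaw 104.10588511673937
clock: 24.0
tool_pos: [0.5631, 0.1915, 0.263]
orientation: [10.4, 88.9, 24.6]
force: [35.1, -2.9, -23.8]
opening: 0.0005
t 24.0 grasp [0.5658 0.1928 0.104 ] x [ 0.017  0.008 -1.   ] y [-0.246  0.969  0.003] F [ 35.1  -2.9 -23.8] open 0.0005 j [  38.   20.  -21.    0.  -48. -114.]
local x 0.06489372894711301 theta 30.04502836506643 r 0.11583227353114124 yaw 104.23760924510816
```

```bash
python3 -m inch '[0,0,0.01,0,0.5,0.3,0,-0.01,0,0.02,0,0,0,0,-0.04,0,0.02,0,0,0,0,-0.05,0,0,0,0,0,0,0,0,0,0,0,0,0]'; python3 snap.py w11; python3 - <<'E'
from plan import *
o,s,T=get("w11");crop(s,210,60,350,200,5,"pics/w11c.png")
E
```

```text
clock: 24.62
tool_pos: [0.6125, 0.2028, 0.3674]
orientation: [39.5, 89.2, 53.8]
force: [0.1, 0.5, -1.3]
opening: 0.0005
t 24.625 grasp [0.6138 0.2047 0.2084] x [ 0.008  0.011 -1.   ] y [-0.246  0.969  0.009] F [ 0.1  0.5 -1.3] open 0.0005 j [  36.   19.   -7.   -0.  -64. -111.]
```

View pics/w11c.png

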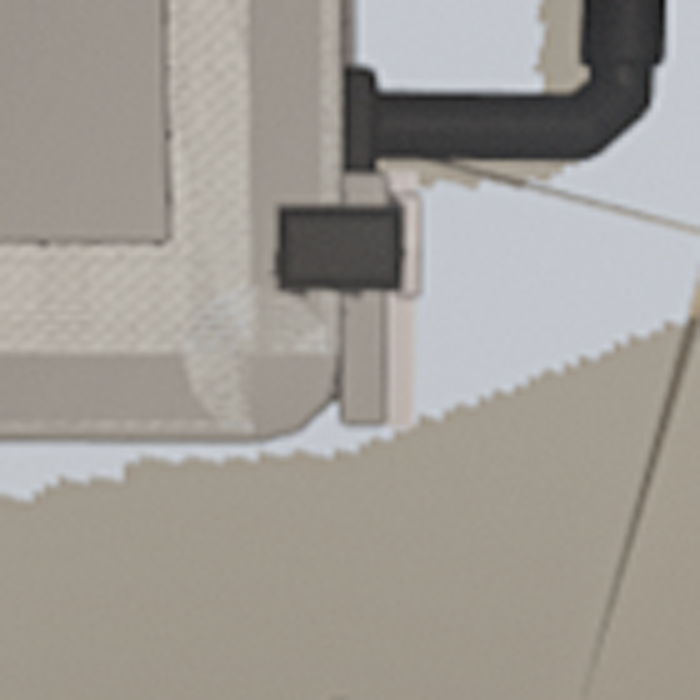

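```bash
python3 - <<'E'
from plan import *
np.set_printoptions(precision=4,suppress=True)
a=np.radians(14);ex=np.array([np.cos(a),np.sin(a),0])
for n in("w9","w10","w11"):
    o,s,T=get(n);crop(s,250,70,320,150,8 if n=="w9" else 8,f"pics/{n}d.png")
    P=cloud(s,T);
    # dark thumb mask: z>.093
    m=(P[...,2]>.092)&(P[...,2]<.105);m[:80]=0;m[170:]=0;m[:,:240]=0;m[:,310:]=0
    X=P[m]@ex; Y=P[m][:,1];v,u=np.where(m);print(n,m.sum(),"rows",v.min(),v.max(),"cols",u.min(),u.max(),"z",np.median(P[m][:,2]),"X med",np.median(X),np.percentile(X,[2,98]))
    # lid end edge X (z>.06) along a mid column
    for uu in (235,):
        col=[(vv,P[vv,uu]@ex,P[vv,uu,2]) for vv in range(100,175)]
        k=[i for i in range(1,len(col)) if col[i-1][2]>.05 and col[i][2]<.05];print("lid end",[col[i-1] for i in k][:2])
E
```

```text
w9 472 rows 124 142 cols 260 286 z 0.09850930891003347 X med 0.5969578562565598 [0.5922 0.6026]
lid end [(150, np.float64(0.6100306999913447), np.float64(0.07344019584654288))]
w10 424 rows 108 124 cols 267 291 z 0.10000382596327838 X med 0.5826507766103222 [0.5777 0.5877]
lid end [(154, np.float64(0.6097894773436474), np.float64(0.07588275102954234))]
w11 429 rows 101 117 cols 266 291 z 0.09990258800142765 X med 0.5824074599334902 [0.5775 0.5875]
lid end [(148, np.float64(0.6101541563310677), np.float64(0.07602699659804357))]
```

```bash
python3 -m inch '[-0.05,0,0.02,0,0,0,0,-0.02,0,0.02,0,0,0,0,0,0,0,0,0,0,0]'; python3 snap.py s12 scene; python3 snap.py t12 top; python3 - <<'E'
from plan import *
np.set_printoptions(precision=2,suppress=True)
_,s8,T=get("s8");_,s12,_=get("s12")
a=np.concatenate([cv2.resize(s["color"][165:235,195:275,::-1],None,fx=5,fy=5,interpolation=cv2.INTER_CUBIC) for s in(s8,s12)],1);cv2.imwrite("pics/s12c.png",a)
c=np.array([.515,.1283,0]);an=np.radians(14);ex=np.array([np.cos(an),np.sin(an),0]);ey=np.array([-ex[1],ex[0],0])
for x in (.0667,.0527,.0507): print(x,proj(s8,T,c+x*ex+.0495*ey+[0,0,.1]))
# dark blob centroid above the lid
for s in (s8,s12):
    g=cv2.cvtColor(s["color"],cv2.COLOR_RGB2GRAY)[174:200,215:250].astype(float);m=g<35;v,u=np.where(m[:12]);print(u.mean()+215,v.mean()+174,m[:12].sum(), u.min()+215,u.max()+215,v.min()+174)
E
```

```text
clock: 25.05
tool_pos: [0.6492, 0.2114, 0.4329]
orientation: [89.1, 89.5, 103.3]
force: [-0.1, -0.5, -0.4]
opening: 0.0004
t 25.05 grasp [0.6489 0.2127 0.2739] x [-0.002  0.008 -1.   ] y [-0.245  0.969  0.008] F [-0.1 -0.5 -0.4] open 0.0004 j [  34.   20.    4.   -0.  -74. -110.]
t 25.1 grasp [0.6481 0.2124 0.2734] x [-0.003  0.008 -1.   ] y [-0.245  0.969  0.008] F [-0.4  0.  -0.5] open 0.0004 j [  34.   20.    4.   -0.  -74. -110.]
0.0667 [np.float64(231.7), np.float64(178.4)]
0.0527 [np.float64(229.4), np.float64(180.8)]
0.0507 [np.float64(229.0), np.float64(181.1)]
231.30769230769232 182.34615384615384 26 229 233 180
229.08695652173913 183.34782608695653 23 227 232 181
```

View pics/s12c.png

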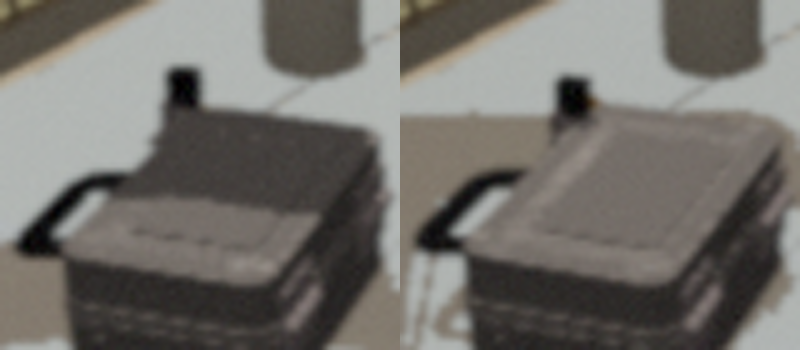

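View pics/t12.png

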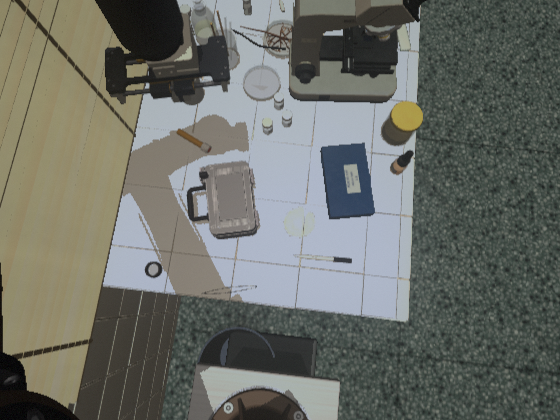

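```bash
python3 - <<'E'
from plan import *
c=np.array([.515,.1283,0]);a=np.radians(14);ex=np.array([np.cos(a),np.sin(a),0]);ey=np.array([-ex[1],ex[0],0])
o=ctrl.get_obs();rel(o,grasp=c+.088*ex+.0495*ey+[0,0,.099],rot=down(104))
E
```

```text
shift mm [173.9   0.2 -60.9] turn [ 0.2  -0.1  -0.44]
```

```bash
python3 -m inch '[0.04,0,-0.02,0.2,0,-0.4,0,0.05,0,-0.02,0,0,0,0,0.05,0,-0.015,0,0,0,0,0.02,0,0,0,0,0,0,0,0,0,0,0,0,0]'; python3 arc.py; python3 - <<'E'
from plan import *
c=np.array([.515,.1283,0]);a=np.radians(14);ex=np.array([np.cos(a),np.sin(a),0]);ey=np.array([-ex[1],ex[0],0])
o=ctrl.get_obs();rel(o,grasp=c+.070*ex+.0495*ey+[0,0,.099],rot=down(104))
E
```

```text
clock: 25.78
tool_pos: [0.5865, 0.1949, 0.2617]
orientation: [-172.5, 89.4, -158.5]
force: [1.4, -0.3, 0.6]
opening: 0.0003
t 25.775 grasp [0.5849 0.1942 0.1027] x [-0.01  -0.004 -1.   ] y [-0.241  0.97  -0.001] F [ 1.4 -0.3  0.6] open 0.0003 j [  36.   23.  -17.   -0.  -52. -112.]
local x 0.08379840604240942 theta 30.295210605495008 r 0.11240686355535914 yaw 103.97165148439345
shift mm [  3.9   2.2 -15.5] turn [-0.03 -0.62  0.08]
```

```bash
python3 -m inch '[0.0035,0.002,-0.009,0,0,0,0,0.0005,0,-0.006,0,0,0,0]'; python3 arc.py; python3 -m inch '[0.001,0,-0.005,0,0,0,0,0.001,0,-0.006,0,0,0,0,0.001,0,-0.008,0,0,0,0,0.001,0,-0.008,0,0,0,0]'; python3 arc.py
```

```text
clock: 26.02
tool_pos: [0.5708, 0.1932, 0.2585]
orientation: [-173.2, 89.4, -159.3]
force: [4.7, 1.1, -2.7]
opening: 0.0005
t 26.025 grasp [0.5694 0.1927 0.0995] x [-0.009 -0.003 -1.   ] y [-0.241  0.97  -0.001] F [ 4.7  1.1 -2.7] open 0.0005 j [  37.   21.  -19.   -0.  -50. -113.]
local x 0.06831712248424962 theta 28.30114863544451 r 0.11278472060481833 yaw 103.97492248733371
clock: 26.52
tool_pos: [0.5592, 0.1929, 0.2635]
orientation: [10.6, 87.6, 25.0]
force: [28.8, 0.0, -17.5]
opening: 0.0003
t 26.525 grasp [0.5653 0.1957 0.1047] x [ 0.038  0.018 -0.999] y [-0.249  0.969  0.008] F [ 28.8   0.  -17.5] open 0.0003 j [  38.   19.  -22.    1.  -47. -114.]
local x 0.0650743841362109 theta 29.607629554767808 r 0.11878295182308014 yaw 104.39249552735558
```

```bash
python3 -m inch '[0,0,0.01,0,1,0.5,0,-0.01,0,0.02,0,1,0.5,0,-0.04,0,0.016,0,0,0,0,-0.035,0,0,0,0,0,0,0,0,0,0,0,0,0,0,0,0,0,0,0,0]'; python3 snap.py w13; python3 - <<'E'
from plan import *
np.set_printoptions(precision=4,suppress=True)
c=np.array([.515,.1283,0]);a=np.radians(14);ex=np.array([np.cos(a),np.sin(a),0]);ey=np.array([-ex[1],ex[0],0]);M=np.stack([ex,ey,[0,0,1]])
o,s,T=get("w13");P=cloud(s,T);crop(s,200,60,350,200,5,"pics/w13c.png")
m=(P[...,2]>.092)&(P[...,2]<.105);m[:80]=0;m[170:]=0;m[:,:240]=0;m[:,310:]=0
X=P[m]@ex;print(m.sum(),np.median(P[m][:,2]),np.median(X),np.percentile(X,[2,98]))
Q=((P-c)@M.T).reshape(-1,3)
for y in (-.04,-.015,.015,.04):
    k=(abs(Q[:,1]-y)<.005)&(abs(Q[:,0])<.06)&(Q[:,2]>.06)&(Q[:,2]<.09);print(y,np.median(Q[k,2]))
E
```

```text
clock: 27.28
tool_pos: [0.6044, 0.2021, 0.3578]
orientation: [62.0, 88.1, 76.4]
force: [-1.2, -0.7, -0.8]
opening: 0.0007
t 27.275 grasp [0.6056 0.2071 0.1989] x [ 0.008  0.032 -0.999] y [-0.249  0.968  0.029] F [-1.2 -0.7 -0.8] open 0.0007 j [  36.   19.   -8.   -1.  -62. -111.]
487 0.09998672062859013 0.5824232568398334 [0.5773 0.5876]
-0.04 0.07518893748033095
-0.015 0.07696797810054837
0.015 0.07737996489217042
0.04 0.07629899990833289
```

View pics/w13c.png

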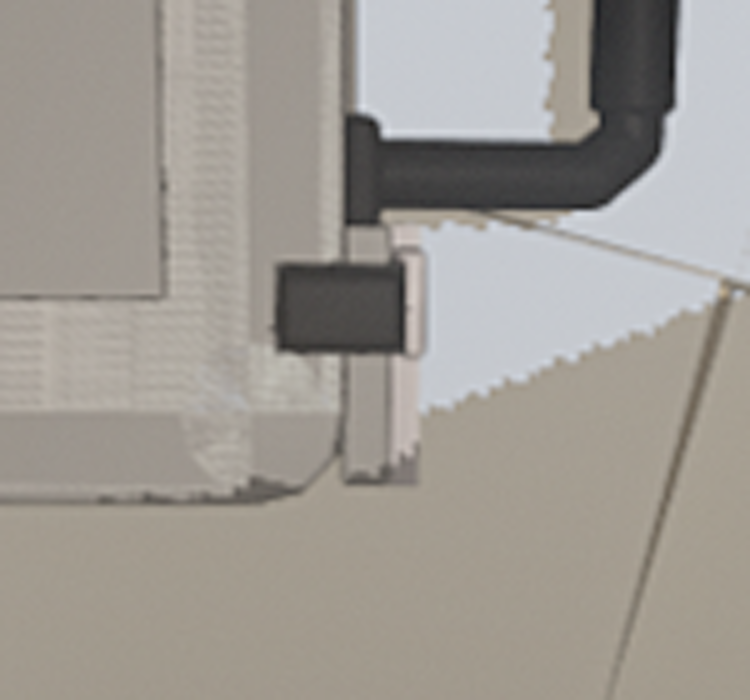

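```bash
python3 - <<'E'
from plan import *
np.set_printoptions(precision=4,suppress=True)
c=np.array([.515,.1283,0]);a=np.radians(14);ex=np.array([np.cos(a),np.sin(a),0]);ey=np.array([-ex[1],ex[0],0]);M=np.stack([ex,ey,[0,0,1]])
for n in("w8","w9","w10","w11","w13","s8","s12"):
    o,s,T=get(n);Q=((cloud(s,T)-c)@M.T).reshape(-1,3)
    r=[]
    for y in (-.04,-.015,0,.015,.04):
        k=(abs(Q[:,1]-y)<.005)&(abs(Q[:,0])<.06)&(Q[:,2]>.06)&(Q[:,2]<.09);r.append(np.median(Q[k,2]))
    k=(Q[:,2]<.02)&(Q[:,2]>-.02)&(abs(Q[:,0])<.1);A=np.c_[Q[k][:,:2],np.ones(k.sum())];b=np.linalg.lstsq(A,Q[k][:,2],rcond=None)[0]
    print(n,np.round(r,4),"slope",(r[-1]-r[0])/.08,"bench",b)
E
```

```text
w8 [0.0749 0.0763 0.0763 0.0762 0.0749] slope -0.0005190603860706633 bench [ 0.0049 -0.004  -0.0004]
w9 [0.075  0.0764 0.0764 0.0764 0.0749] slope -9.782403971002329e-05 bench [-0.004   0.0005 -0.0008]
w10 [0.0752 0.0769 0.0771 0.0774 0.0763] slope 0.014194634678536822 bench [-0.0035  0.0001 -0.0008]
w11 [0.0752 0.0769 0.0771 0.0773 0.0763] slope 0.014150475989648317 bench [-0.0034  0.0004 -0.0009]
w13 [0.0752 0.077  0.0772 0.0774 0.0763] slope 0.01387578035002418 bench [-0.0031 -0.0002 -0.0008]
s8 [0.0764 0.0776 0.0779 0.0778 0.0767] slope 0.0035116307999235458 bench [-0.0043  0.0016  0.0017]
s12 [0.0768 0.0784 0.0786 0.0789 0.0778] slope 0.012062503445953165 bench [-0.0052  0.0015  0.0017]
```

The lid rose about 0.014 rad during the first catch push: finger friction lifted the thumb. That is within tolerance, but I'll press the handle down again and re-push the catch with a downward bias.

```bash
python3 - <<'E'
from plan import *
c=np.array([.515,.1283,0]);a=np.radians(14);ex=np.array([np.cos(a),np.sin(a),0]);ey=np.array([-ex[1],ex[0],0])
o=ctrl.get_obs();print(c+.015*ex+.095*ey);rel(o,grasp=c+.015*ex+.095*ey+[0,0,.14],rot=down(104))
E
```

```text
[0.50657186 0.22410692 0.        ]
shift mm [ 58.9  44.  -90.3] turn [ 0.45  0.9  -1.65]
```

```bash
python3 -m inch '[0,0.015,-0.03,0.2,0.5,-0.8,0,0,0.015,-0.03,0.2,0.4,-0.8,0,0.02,0.014,-0.03,0,0,0,0,0.038,0,0,0,0,0,0,0,0,0,0,0,0,0]'; python3 arc.py; python3 - <<'E'
from plan import *
c=np.array([.515,.1283,0]);a=np.radians(14);ex=np.array([np.cos(a),np.sin(a),0]);ey=np.array([-ex[1],ex[0],0])
o=ctrl.get_obs();rel(o,grasp=c+.015*ex+.095*ey+[0,0,.076],rot=down(104))
E
```

```text
clock: 27.95
tool_pos: [0.5019, 0.2222, 0.2962]
orientation: [-157.5, 89.8, -143.5]
force: [-0.0, -0.1, 0.5]
opening: 0.0001
t 27.95 grasp [0.5014 0.2218 0.1372] x [-0.003 -0.003 -1.   ] y [-0.242  0.97  -0.002] F [-0.  -0.1  0.5] open 0.0001 j [  44.   14.  -24.   -0.  -52. -120.]
local x 0.009398258418880569 theta 32.35958134769208 r 0.1704494865850652 yaw 104.031883466219
shift mm [61.2  0.9  5.2] turn [ 0.03 -0.23  0.1 ]
```

```bash
python3 -m inch '[0.03,0.001,0.005,0,-0.2,0,0,0.028,0,0,0,0,0,0,0,0,0,0,0,0,0]'; python3 arc.py; python3 -m inch '[0.005,0,0,0,0,0,0,0.005,0,0,0,0,0,0]'; python3 arc.py
```

```text
clock: 28.32
tool_pos: [0.5085, 0.2252, 0.2404]
orientation: [-25.4, 89.8, -11.3]
force: [-0.5, -0.6, 0.6]
opening: 0.0004
t 28.325 grasp [0.509  0.2251 0.0814] x [ 0.003 -0.001 -1.   ] y [-0.243  0.97  -0.001] F [-0.5 -0.6  0.6] open 0.0004 j [  44.   19.  -26.    0.  -45. -120.]
local x 0.017587721339026346 theta 13.695830359154627 r 0.14962098265134585 yaw 104.08356026083266
clock: 28.58
tool_pos: [0.5098, 0.2259, 0.233]
orientation: [-0.7, 89.6, 13.4]
force: [-0.5, -0.1, 0.7]
opening: 0.0002
t 28.575 grasp [0.5108 0.2261 0.074 ] x [ 0.007  0.002 -1.   ] y [-0.244  0.97  -0.   ] F [-0.5 -0.1  0.7] open 0.0002 j [  44.   19.  -27.    0.  -44. -120.]
local x 0.01961580390636873 theta 10.859772989458992 r 0.14857828676919138 yaw 104.09581462000025
```

```bash
python3 -m inch '[0.004,0,0,0,0.4,0,0,0.004,0,0,0,0,0,0]'; python3 arc.py; python3 -m inch '[0.005,0,0,0,0,0,0]'; python3 arc.py
```

```text
clock: 28.82
tool_pos: [0.5108, 0.2264, 0.2293]
orientation: [3.5, 89.8, 17.7]
force: [-18.5, -2.9, 47.2]
opening: 0.0004
t 28.825 grasp [0.5112 0.2266 0.0703] x [ 0.003  0.001 -1.   ] y [-0.245  0.969  0.   ] F [-18.5  -2.9  47.2] open 0.0004 j [  44.   20.  -27.    0.  -43. -120.]
local x 0.020098800006219837 theta 9.438900643599052 r 0.1482703616815653 yaw 104.21003474739877
clock: 28.95
tool_pos: [0.5107, 0.2265, 0.2289]
orientation: [-3.2, 89.8, 11.2]
force: [-23.4, -3.9, 57.9]
opening: 0.0008
t 28.95 grasp [0.5113 0.2266 0.0699] x [ 0.004  0.001 -1.   ] y [-0.247  0.969 -0.   ] F [-23.4  -3.9  57.9] open 0.0008 j [  44.   20.  -27.    0.  -43. -120.]
local x 0.020218647730929015 theta 9.293845913564608 r 0.14823553430542546 yaw 104.30739602521555
```

```bash
python3 -m inch '[-0.03,0,0,0,0,0,0,-0.05,0,0,0,0,0,0,-0.05,-0.012,0.03,0,0,0,0,0,-0.012,0.035,0,0,0,0,0,-0.01,0.03,0,0,0,0,0,0,0,0,0,0,0]'; python3 snap.py w14;  cat > chk.py <<'E'
import sys
from plan import *
np.set_printoptions(precision=4,suppress=True)
c=np.array([.515,.1283,0]);a=np.radians(14);ex=np.array([np.cos(a),np.sin(a),0]);ey=np.array([-ex[1],ex[0],0]);M=np.stack([ex,ey,[0,0,1]])
o,s,T=get(sys.argv[1]);P=cloud(s,T);Q=((P-c)@M.T);m=(Q[...,2]>.092)&(Q[...,2]<.106)&(Q[...,0]>.03)&(Q[...,0]<.09)&(abs(Q[...,1]-.05)<.02)
print("thumb",m.sum(),np.median(Q[m],0),np.percentile(Q[m][:,0],[2,98]))
Q=Q.reshape(-1,3);r=[]
for y in (-.04,-.015,0,.015,.04):
    k=(abs(Q[:,1]-y)<.005)&(abs(Q[:,0])<.06)&(Q[:,2]>.06)&(Q[:,2]<.09);r.append(np.median(Q[k,2]))
print(np.round(r,4),"slope",(r[-1]-r[0])/.08)
rel(ctrl.get_obs(),grasp=c+.082*ex+.0495*ey+[0,0,.099],rot=down(104))
E
python3 chk.py w14;python3 chk.py w11|head -1;python3 chk.py w9|head -1
```

```text
clock: 29.7
tool_pos: [0.6127, 0.2167, 0.3695]
orientation: [14.2, 89.4, 28.6]
force: [-0.9, 0.3, -0.2]
opening: 0.0004
t 29.7 grasp [0.6142 0.2175 0.2105] x [ 0.009  0.005 -1.   ] y [-0.25   0.968  0.003] F [-0.9  0.3 -0.2] open 0.0004 j [  37.   19.   -6.    0.  -64. -112.]
thumb 431 [0.0521 0.0513 0.0986] [0.0471 0.0572]
[0.075  0.0764 0.0764 0.0764 0.075 ] slope -0.0003317920299856364
shift mm [111.  -12.9 -34.4] turn [ 0.46  0.55 -0.16]
thumb 429 [0.0517 0.0502 0.0999] [0.0467 0.0567]
thumb 472 [0.0662 0.0508 0.0985] [0.0614 0.0718]
```

Lid is flat again and the catch hasn't moved. Pushing it the rest of the way with a downward bias.

```bash
python3 -m inch '[0.035,-0.006,-0.006,0.4,0.5,0,0,0.035,-0.006,-0.006,0,0,0,0,0.03,0,-0.004,0,0,0,0,0,0,0,0,0,0,0]'; python3 arc.py; python3 chk.py w14 | tail -1
```

```text
clock: 30.25
tool_pos: [0.5962, 0.2012, 0.268]
orientation: [81.2, 89.8, 95.3]
force: [0.5, 0.4, 0.6]
opening: 0.0004
t 30.25 grasp [0.5962 0.2018 0.109 ] x [-0.     0.004 -1.   ] y [-0.244  0.97   0.004] F [0.5 0.4 0.6] open 0.0004 j [  36.   23.  -15.   -0.  -52. -112.]
local x 0.09655059629570216 theta 31.79472391090299 r 0.11964435322201418 yaw 104.099801868103
shift mm [ 10.   -1.6 -14.5] turn [ 0.1   0.03 -0.21]
```

```bash
python3 -m inch '[0.005,-0.0015,-0.008,0,0,-0.2,0,0.0,0,-0.008,0,0,0,0,0,0,-0.005,0,0,0,0]'; python3 arc.py
```

```text
clock: 30.62
tool_pos: [0.5755, 0.1952, 0.2662]
orientation: [12.5, 89.7, 26.6]
force: [0.5, 0.9, 0.0]
opening: 0.0006
t 30.625 grasp [0.5762 0.1955 0.1072] x [ 0.004  0.002 -1.   ] y [-0.245  0.97   0.001] F [0.5 0.9 0. ] open 0.0006 j [  37.   21.  -18.    0.  -50. -113.]
local x 0.07559958697679303 theta 31.34971563116868 r 0.11760038390521622 yaw 104.17132573694884
```

```bash
python3 -m inch '[0.001,0,-0.007,0,-0.5,0,0,0.005,0,-0.004,0,-0.5,0,0]'; python3 arc.py;  python3 -m inch '[0.006,0,-0.005,0,-0.5,0,0]'; python3 arc.py; python3 -m inch '[0.006,0,-0.005,0,-0.5,0,0]'; python3 arc.py
```

```text
clock: 30.88
tool_pos: [0.5643, 0.1926, 0.2615]
orientation: [4.7, 88.5, 18.9]
force: [0.0, -0.5, 0.3]
opening: -0.0001
t 30.875 grasp [0.5683 0.1939 0.1025] x [ 0.025  0.008 -1.   ] y [-0.245  0.97   0.002] F [ 0.  -0.5  0.3] open -0.0001 j [  38.   20.  -21.    1.  -48. -114.]
local x 0.06757275471439862 theta 29.283212781360593 r 0.11556791642364787 yaw 104.18216423385775
clock: 31.0
tool_pos: [0.5612, 0.1922, 0.2569]
orientation: [4.3, 87.6, 18.5]
force: [10.9, -0.5, 7.2]
opening: 0.0007
t 31.0 grasp [0.5675 0.1944 0.098 ] x [ 0.04   0.013 -0.999] y [-0.246  0.969  0.003] F [10.9 -0.5  7.2] open 0.0007 j [  38.   20.  -22.    1.  -46. -115.]
local x 0.06696123566150865 theta 27.153676616451918 r 0.11393838042012497 yaw 104.25750821086719
clock: 31.12
tool_pos: [0.5591, 0.1922, 0.2534]
orientation: [3.7, 86.6, 18.1]
force: [-1.9, -5.2, 39.9]
opening: 0.0007
t 31.125 grasp [0.5681 0.1951 0.0947] x [ 0.057  0.019 -0.998] y [-0.248  0.969  0.004] F [-1.9 -5.2 39.9] open 0.0007 j [  38.   20.  -23.    2.  -44. -115.]
local x 0.06774256163309746 theta 25.515258772446316 r 0.11302939131652733 yaw 104.38212692224751
```

```bash
python3 -m inch '[-0.002,0,-0.002,0,1.5,0,0]'; python3 arc.py;  python3 -m inch '[0,0,-0.005,0,1,0,0]'; python3 arc.py; python3 -m inch '[0.002,0,-0.008,0,1,0,0]'; python3 arc.py
```

```text
clock: 31.25
tool_pos: [0.5601, 0.1928, 0.2572]
orientation: [6.6, 87.4, 21.1]
force: [22.1, 0.4, -14.6]
opening: 0.0003
t 31.25 grasp [0.5668 0.1954 0.0983] x [ 0.042  0.016 -0.999] y [-0.25   0.968  0.005] F [ 22.1   0.4 -14.6] open 0.0003 j [  38.   20.  -22.    1.  -46. -114.]
local x 0.06645169120992529 theta 27.040684694193676 r 0.11514518342748999 yaw 104.50297730830341
clock: 31.38
tool_pos: [0.5597, 0.1936, 0.259]
orientation: [10.6, 87.7, 25.2]
force: [26.2, 1.4, -15.5]
opening: 0.0004
t 31.375 grasp [0.5656 0.1963 0.1001] x [ 0.037  0.017 -0.999] y [-0.252  0.968  0.008] F [ 26.2   1.4 -15.5] open 0.0004 j [  38.   20.  -22.    1.  -46. -114.]
local x 0.0655944870748532 theta 27.5320397793577 r 0.11701543041974284 yaw 104.61702647624566
clock: 31.5
tool_pos: [0.5586, 0.1939, 0.2592]
orientation: [12.7, 87.6, 27.5]
force: [41.7, -7.1, -17.1]
opening: 0.0002
t 31.5 grasp [0.5646 0.197  0.1004] x [ 0.038  0.02  -0.999] y [-0.256  0.967  0.009] F [ 41.7  -7.1 -17.1] open 0.0002 j [  38.   20.  -22.    1.  -46. -114.]
local x 0.064724946852278 theta 27.467193643600442 r 0.11791926001023835 yaw 104.81931997203866
```

```bash
python3 -m inch '[0,0,0.01,0,1,0.3,0,-0.01,0,0.02,0,1,-0.5,0,-0.04,0,0.02,-0.5,0.3,-0.5,0,-0.045,0,0.005,0,0,0,0,0,0,0,0,0,0,0,0,0,0,0,0,0,0]'; python3 snap.py w15;python3 chk.py w15; python3 - <<'E'
from plan import *
o,s,T=get("w15");crop(s,200,60,350,200,5,"pics/w15c.png")
E
```

```text
clock: 32.25
tool_pos: [0.6132, 0.2074, 0.3539]
orientation: [-98.0, 89.7, -82.7]
force: [0.6, -0.4, -0.5]
opening: 0.0006
t 32.25 grasp [0.6133 0.2066 0.1949] x [ 0.001 -0.005 -1.   ] y [-0.263  0.965 -0.005] F [ 0.6 -0.4 -0.5] open 0.0006 j [  36.   20.   -7.    0.  -63. -111.]
thumb 486 [0.0518 0.0503 0.1   ] [0.0468 0.057 ]
[0.0751 0.0769 0.0771 0.0773 0.0763] slope 0.014518568749214561
shift mm [ 96.2  -2.3 -32.6] turn [ 1.27 -0.    0.29]
```

View pics/w15c.png

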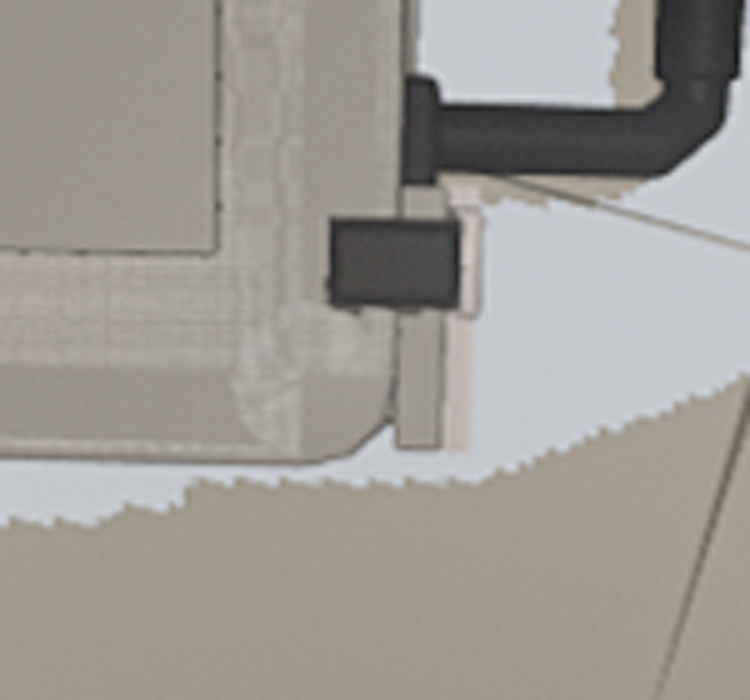

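The lid lifted 1.4 mm again and stopped, so the toe is catching under the keeper. For a cleaner push, I'll grip the thumb piece across y, hold it down and drag it to -x.

```bash
python3 - <<'E'
from plan import *
c=np.array([.515,.1283,0]);a=np.radians(14);ex=np.array([np.cos(a),np.sin(a),0]);ey=np.array([-ex[1],ex[0],0])
o=ctrl.get_obs();rel(o,grasp=c+.053*ex+.0495*ey+[0,0,.130],rot=down(104))
E
```

```text
shift mm [ 65.2  -1.8 -61.6] turn [ 1.27 -0.    0.29]
```

```bash
python3 -m inch '[0,-0.001,-0.03,0.7,0,0.3,0.036,0.01,-0.001,-0.031,0.6,0,0,0.036,0.03,0,0,0,0,0,0.036,0.02,0,0,0,0,0,0.036,0,0,0,0,0,0,0.036]'; python3 arc.py; python3 - <<'E'
from plan import *
c=np.array([.515,.1283,0]);a=np.radians(14);ex=np.array([np.cos(a),np.sin(a),0]);ey=np.array([-ex[1],ex[0],0])
o=ctrl.get_obs();rel(o,grasp=c+.053*ex+.0495*ey+[0,0,.101],rot=down(104))
E
```

```text
clock: 32.92
tool_pos: [0.5507, 0.188, 0.2877]
orientation: [-161.6, 89.6, -147.7]
force: [-0.0, 0.7, 0.9]
opening: 0.0359
t 32.925 grasp [0.5497 0.1874 0.1287] x [-0.006 -0.004 -1.   ] y [-0.24   0.971 -0.002] F [-0.   0.7  0.9] open 0.0359 j [  38.   18.  -20.   -0.  -53. -114.]
local x 0.048001375881248136 theta 39.888118608429124 r 0.128978114637437 yaw 103.91534149993475
shift mm [27.7  0.3  4.1] turn [-0.09 -0.38  0.13]
```

```bash
python3 -m inch '[0.013,0,0.004,0,-0.3,0,0.036,0.013,0,0.0,0,0,0,0.036,0,0,0,0,0,0,0.036]'; python3 arc.py; python3 -m inch '[0,0,0,0,0,0,0,0,0,0,0,0,0,0,0,0,0,0,0,0,0]'; python3 arc.py
```

```text
clock: 33.3
tool_pos: [0.5551, 0.1891, 0.2603]
orientation: [-104.0, 89.9, -90.0]
force: [0.9, -0.1, 0.5]
opening: 0.0354
t 33.3 grasp [0.5551 0.1888 0.1014] x [-0.    -0.002 -1.   ] y [-0.241  0.971 -0.002] F [ 0.9 -0.1  0.5] open 0.0354 j [  38.   20.  -21.    0.  -49. -114.]
local x 0.05349202054243746 theta 29.21471216899552 r 0.11340277835371923 yaw 103.925169708839
clock: 33.67
tool_pos: [0.5551, 0.1904, 0.261]
orientation: [12.0, 89.9, 25.9]
force: [-1.0, 4.4, -3.6]
opening: 0.0179
t 33.675 grasp [0.5553 0.1905 0.102 ] x [ 0.001  0.001 -1.   ] y [-0.24   0.971  0.   ] F [-1.   4.4 -3.6] open 0.0179 j [  38.   20.  -21.    0.  -49. -114.]
local x 0.05415404619231927 theta 29.12488607055608 r 0.1151102164187766 yaw 103.90559641612289
```

```bash
python3 -m inch '[0.002,0,0,0,0,0,0,0.004,0,0,0,0,0,0]'; python3 arc.py; python3 -m inch '[0.003,0,-0.004,0,0,0,0]'; python3 arc.py;python3 -m inch '[0.003,0,-0.006,0,0,0,0]'; python3 arc.py
```

```text
clock: 33.92
tool_pos: [0.5566, 0.1915, 0.2587]
orientation: [7.4, 89.6, 21.4]
force: [-2.7, -3.8, 30.4]
opening: 0.0176
t 33.925 grasp [0.5577 0.1919 0.0997] x [ 0.007  0.003 -1.   ] y [-0.243  0.97   0.001] F [-2.7 -3.8 30.4] open 0.0176 j [  38.   20.  -21.    0.  -48. -114.]
local x 0.05683773096053059 theta 27.92243728562784 r 0.11478037088882008 yaw 104.04704757053402
clock: 34.05
tool_pos: [0.5549, 0.1912, 0.259]
orientation: [4.6, 89.1, 18.8]
force: [3.4, -2.2, 13.3]
opening: 0.0178
t 34.05 grasp [0.5571 0.1919 0.1   ] x [ 0.014  0.005 -1.   ] y [-0.245  0.97   0.001] F [ 3.4 -2.2 13.3] open 0.0178 j [  38.   20.  -22.    0.  -48. -114.]
local x 0.056282933900722185 theta 28.004092819318743 r 0.11499869403117659 yaw 104.15572834489375
clock: 34.17
tool_pos: [0.5513, 0.1902, 0.259]
orientation: [3.8, 88.7, 18.0]
force: [3.6, -2.7, 12.4]
opening: 0.0179
t 34.175 grasp [0.5546 0.1913 0.1   ] x [ 0.021  0.007 -1.   ] y [-0.246  0.969  0.001] F [ 3.6 -2.7 12.4] open 0.0179 j [  38.   19.  -22.    1.  -47. -115.]
local x 0.05366213754872711 theta 28.021876751003926 r 0.11499618345604497 yaw 104.24950031758709
```

```bash
python3 -m inch '[0.003,0,-0.004,0,0.6,0,0]'; python3 arc.py; python3 -m inch '[0.003,0,-0.005,0,0.6,0,0]'; python3 arc.py;python3 -m inch '[0.003,0,-0.007,0,0.5,0,0]'; python3 arc.py
```

```text
clock: 34.3
tool_pos: [0.5505, 0.19, 0.2591]
orientation: [5.7, 88.7, 20.1]
force: [14.6, -2.8, 2.7]
opening: 0.0179
t 34.3 grasp [0.5538 0.1912 0.1002] x [ 0.021  0.008 -1.   ] y [-0.248  0.969  0.002] F [14.6 -2.8  2.7] open 0.0179 j [  38.   19.  -23.    1.  -47. -114.]
local x 0.05285172806728251 theta 28.054578993984777 r 0.11520673472689501 yaw 104.37548369837596
clock: 34.42
tool_pos: [0.5499, 0.1899, 0.2593]
orientation: [7.2, 88.6, 21.7]
force: [21.2, -4.0, -3.4]
opening: 0.0179
t 34.425 grasp [0.5534 0.1913 0.1003] x [ 0.022  0.009 -1.   ] y [-0.251  0.968  0.003] F [21.2 -4.  -3.4] open 0.0179 j [  38.   19.  -23.    1.  -47. -114.]
local x 0.05252418392384658 theta 28.08371453399973 r 0.11539311912863491 yaw 104.51489074826057
clock: 34.55
tool_pos: [0.5485, 0.1895, 0.2594]
orientation: [7.5, 88.3, 22.2]
force: [27.7, -5.0, -7.8]
opening: 0.0179
t 34.55 grasp [0.5529 0.1913 0.1004] x [ 0.028  0.011 -1.   ] y [-0.253  0.967  0.004] F [27.7 -5.  -7.8] open 0.0179 j [  39.   19.  -23.    1.  -46. -114.]
local x 0.05202508122148975 theta 28.099450863937218 r 0.11555874494971814 yaw 104.67189802067828
```

```bash
python3 -m inch '[0.001,0,0,0,0,0,0.036,0,0,0,0,0.5,0,0.036,0,0,0,0,0,0,0.036,-0.03,0,0,0,0.5,0,0.036,-0.04,0,0.02,0,0.5,0,0.036,-0.03,0,0.03,0,0,-0.5,0,0,0,0.015,0,0,0,0,0,0,0,0,0,0,0]'; python3 snap.py w16;python3 chk.py w16; python3 - <<'E'
from plan import *
o,s,T=get("w16");crop(s,200,60,350,200,5,"pics/w16c.png")
E
```

```text
clock: 35.55
tool_pos: [0.6106, 0.2049, 0.3604]
orientation: [-102.6, 89.6, -87.9]
force: [-0.3, 0.0, -1.0]
opening: 0.0119
t 35.55 grasp [0.6107 0.2039 0.2014] x [ 0.    -0.006 -1.   ] y [-0.253  0.967 -0.006] F [-0.3  0.  -1. ] open 0.0119 j [  36.   19.   -7.    0.  -64. -111.]
thumb 444 [0.0519 0.0507 0.0986] [0.047 0.057]
[0.075  0.0764 0.0764 0.0764 0.075 ] slope -0.00024066242129729132
shift mm [102.6  -0.6 -28.8] turn [ 0.69 -0.07  0.36]
```

View pics/w16c.png

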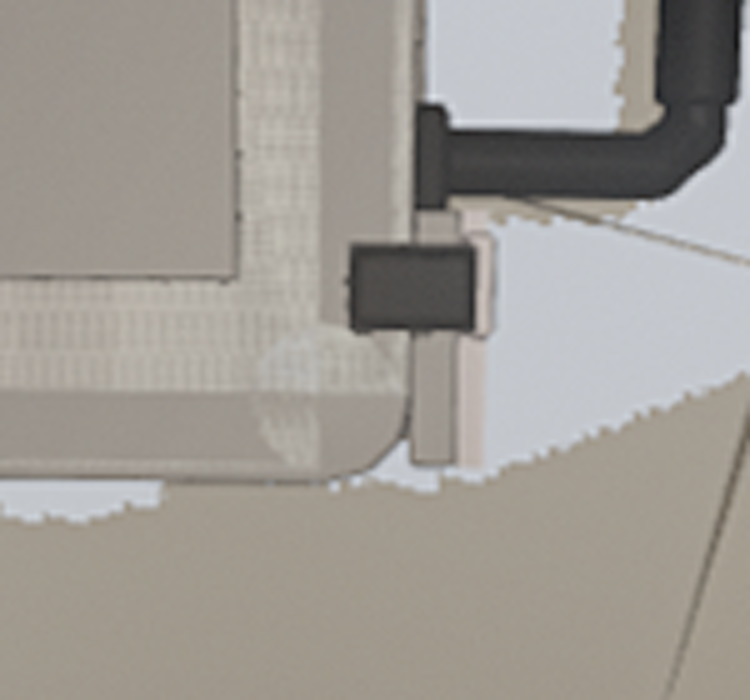

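Lid is flat and the catch is at its hard stop. The robot is clear, so I'm handing in.

```bash
python3 - <<'E'
from plant import ctrl
print(ctrl.close_job())
E
```

```text
the job is handed in; nothing more can be done
None
```

The job is handed in at about 35.6 s of the 72 s allowed. The tube is packed, the case is shut and the catch is at its stop, but I measured about 14.3 mm of catch travel, not the full 16 mm. No verdict was reported.

**What I did:**
- I swung the upper half back a little further, to make room for the gripper.
- I laid the amber tube nearest the base in the cradle, with its cap in the wide end of the groove.
- I closed the case by the handle and then slid the catch home.

**Last checks:**
- **Tube:** before closing it was centred in the groove, with a 3.1 mm gap at its tail end against 3.0 mm expected. I could not see it once the case was shut.
- **Case:** the top face is level, with a slope of about 0.000 rad.
- **Catch:** it stopped at the same place under about 28–42 N, by pushing and by gripping and dragging. The 14.3 mm (about ±0.5 mm) is above the required 13.5 mm, but I could not tell whether it started slightly advanced or stopped short of the full 16 mm.
- **Robot:** it was clear of everything when I handed in.
- **Bystanders:** I moved nothing near the marker pen, dropper bottle or loupe, and they looked unmoved in a top view taken about 10 s before the end.

**What went wrong on the way:** pushing the catch lifted the upper half by about 0.014 rad, within tolerance. I pressed it flat and it lifted again on the next push. The final grip-and-drag held it down, and it stayed flat.

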